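# Tip the walnuts into the hexagonal serving dish

## Task

Take the large steel measuring cup by its handle and tip it over the hexagonal wooden dish so that both walnuts end up in the dish. Then stand the empty cup upright on the counter, beside the dish, and let go of it.

Things in the scene. Friction and masses are not known exactly. Their poses are not given: they have to be found in the camera images.
- cup_handle (a point): Centre of the handle bar (80 long, 12 wide along y, 24 tall) of the large steel measuring cup holding the walnuts; 60 above the counter. x: along the bar towards the cup, z: up out of the mouth. Cup 78 high, foot 70 across, rim 108, wall 3, 0.16 kg; its axis is 90 along +x, near rim 36, far rim 144, rim 18 above, foot 60 below. (mm) A smaller empty cup, 60 across, is not wanted.
- dish: Hexagonal light-wood serving dish, fixed to the counter, open on top: 190 mm across flats inside, wall 9 mm (about 240 mm over the corners outside), 32 mm high, floor 8 mm thick. Origin at the centre of its underside, on the counter; z up.
- walnut1_center (a point): A walnut, roughly round, about 28 mm across, 14 g, lying in the cup at the start; the point is its centre. It rolls poorly, being lumpy.
- walnut2_center (a point): The other walnut, the same, beside the first in the cup; the point is its centre.
Not all that is in view belongs to the job. What is shaped like the part that bears walnut2_center but black or yellow is not meant.

How it is judged:
By the outcome, as a careful person would: the job done as asked, in the order asked, and still so for the second after the job is handed in, with the robot touching nothing.
It also fails if it takes over 61 s, if anything falls off the work surface, if the arm or the gripper's body presses on something with over 40 N, if the wrist force passes 120 N, or if a joint passes its speed limit or range.

## Robot

A 6-joint arm with a two-finger parallel gripper is mounted at the origin on the work surface. World frame = base frame: x ahead of the robot, y to its left, z up, the work surface at z = 0. Lengths are in mm, angles in rad, forces in N, time in s.
With the tool pointing down it reaches from about 225 to 725 mm from the base axis. Payload 3.1 kg.
Tool frame: the origin (TCP) lies at the very end of the fingers, on their centre line; the grasp point (between the pads) lies 19 mm behind it; z points along the fingers, y is the direction in which the jaws open and shut (so a half turn about z gives the same grasp; the last joint's range is limited). The gripper opens to 85 mm and grips with 20 to 120 N. Pads are 22 mm wide; open, the fingers measure 114 mm over their backs; the gripper's body (76 mm by 85 mm) begins 54 mm behind the grasp point. The pads swing forward as they close: fully open they stand 13 mm farther back than shut.
Start: joints at [-1.268, 0.048, 0.099, 1.622, 0, 1.443], TCP at [219.223, -477.031, 231.312] pointing down, gripper open.
Joint ranges: [-2.91, 2.91], [-0.99, 1.94], [-1.21, 1.42], [-2.12, 2.29], [-1.49, 1.47], [-3.14, 3.14]. Speed limits (rad/s): [2.79, 2.79, 3.14, 3.14, 3.14, 3.14].

## Interface

Orientations are given as a unit quaternion [w, x, y, z].
In Python, from station import * gives the robot as it stands. The module is installed in compiled form; this text tells all that it offers.
- The arm moves only by the tool step_arm, never from a script. Its argument "increments" is a list of rows, each an object of numbers: "tx", "ty", "tz": the shift along the tool's x, y, z in units of 25 mm (1.0 is 25 mm); "spin": the turn about the tool's z in rad. In form: [{"tx": .., "ty": .., "tz": .., "spin": ..}, ...]. A call has 1 to 20 rows; each row is the pose to reach, as a shift and turn from the pose commanded when the call began, along the tool's axes at that moment; what a row does not reach only later rows make up. A row lasts 1/12 s, in which the tool goes at most 41.7 mm and 7.16 degrees, less where a joint would pass 70% of its speed; a pose out of reach is approached as far as the arm can. A call with a gripper value outside its range is refused whole. "hand" is the opening in per cent of the stroke, from 0 (shut) to 100 (fully open), set as the call begins (left out, the last holds). The fingers move at their own pace and stop on an object; "force" is the grip in N (left out, the last holds). Time passes only in rows, so rows that repeat a pose let the fingers close. It gives the time, the measured TCP pose, the force and the opening at its end, in the units of the state.
- get_obs(): the state, without advancing time (a new reading comes with each control period).
- read_camera(name): name is "scene" or "top" or "wrist"; returns the picture (480x640x3 uint8, red, green, blue); there is no depth.
- camera_info(name): a dict with "fx", "fy", "cx", "cy" (pixels), "R" (3x3) and "t" (3): a world point X has camera coordinates R X + t. Camera axes: x right, y down, z forward; pixel columns grow to the right and rows downward; lengths in mm; the calibration is good to about 2 mm. A picture is of the moment at which its call begins: read the wrist's pose just before it. camera_info takes no time and is no camera call; for the wrist camera it gives the pose at the moment of the call.
- close_job(): hands the job in, once; it reports no verdict.
The state is a dict: "t": time; "joint_positions": joint angles; "qvel": joint speeds; "joint_torque": joint torques, N m; "tcp_pos": TCP position; "tcp_rot": TCP orientation; "wrist_force": force on the tool from outside, world axes, zero at the start; "ft_torque": the same for the moment, N m; "grip_width": opening from 0.0 (shut) to 1.0 (fully open).
Only numpy, scipy, OpenCV 4.12 (cv2) and the standard library are available. Lean on these libraries where they do the work, as an engineer would, in place of code of your own. Each camera call takes 0.05 s, during which the arm holds its last target. There are 200 camera calls.

## Working session

There is one attempt and no reset: what is moved stays moved. The work goes in short steps, Python scripts to look and compute and a tool call to move; the robot and the scene stay as the last step left them, time stands still between calls to the robot, and variables do not carry over. Pictures are saved under pics/ and viewed, about 8 in all and at most 12, crops included, and the job is handed in when it is done.

Besides the shell and the picture viewer there is one more tool, called after "Call:" by a JSON object that holds its "api" and its "payload", one argument or row to a line. step_arm: Moves the arm, as the interface text tells. Its arguments: {"type":"object","properties":{"increments":{"type":"array","items":{"type":"object","properties":{"tx":{"type":"number"},"ty":{"type":"number"},"tz":{"type":"number"},"spin":{"type":"number"}}}},"hand":{"type":"number"},"force":{"type":"number"}},"required":["increments"]}

```bash
mkdir -p pics; python3 - <<'E'
from station import *
import cv2
for n in("scene","top"):
    cv2.imwrite(f"pics/{n}1.png",read_camera(n)[:,:,::-1])
    c=camera_info(n);print(n,c)
o=get_obs();print(o["t"],o["tcp_pos"],o["tcp_rot"],o["grip_width"])
E
```

```text
scene {'fx': 514.8711955522334, 'fy': 514.8711955522334, 'cx': 322.70840354722816, 'cy': 234.90029967593549, 'R': array([[ 0.52244428,  0.85266881, -0.00280489],
       [ 0.66515105, -0.40960285, -0.62433932],
       [-0.53350356,  0.32431683, -0.78114822]]), 't': array([-280.47495684, -332.82307946, 1271.03280607])}
top {'fx': 442.01701296679215, 'fy': 442.01701296679215, 'cx': 320.06512234437696, 'cy': 244.35220124489138, 'R': array([[ 7.38854581e-02, -9.97266451e-01, -7.51725215e-04],
       [-9.76157733e-01, -7.21672450e-02, -2.04714359e-01],
       [ 2.04100512e-01,  1.58592166e-02, -9.78821468e-01]]), 't': array([-78.64085009, 575.23377368, 668.32746986])}
0.1 [ 219.06872939 -476.49401059  230.2051217 ] [-1.07387113e-03  9.76887724e-01  2.13750351e-01 -9.54509603e-05] 1.0043498549270888
```

View pics/scene1.png

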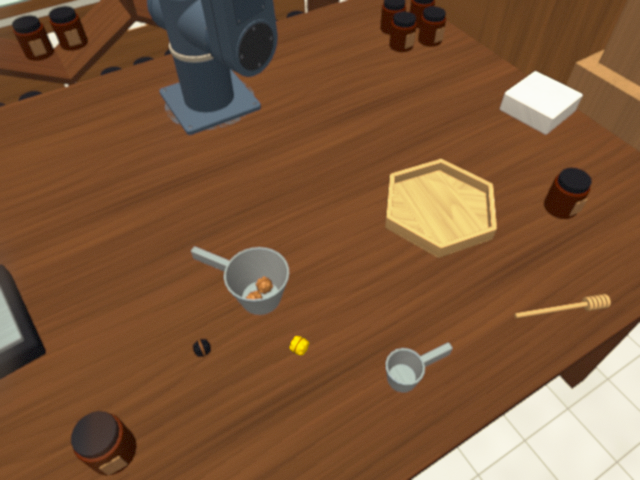

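View pics/top1.png

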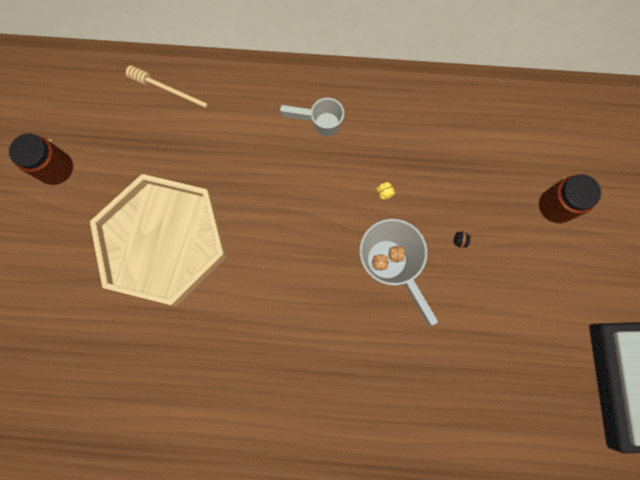

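Wanted: the large cup, top view (393,252), with its handle at (421,301). It could be confused with the small cup at (327,116). The brown walnuts are at (380,262) and (397,254); the yellow (386,191) and black (461,239) ones are decoys. The dish is at (157,240). I'll check with an enlarged crop and compute positions.

```bash
cat > h.py <<'E'
from station import *
import numpy as np, cv2
from scipy.spatial.transform import Rotation as Ro
def ray(c,u,v,z):
    R=np.array(c["R"]);t=np.array(c["t"]);C=-R.T@t
    d=R.T@np.array([(u-c["cx"])/c["fx"],(v-c["cy"])/c["fy"],1]);return C+d*(z-C[2])/d[2]
def proj(c,X):
    p=np.array(c["R"])@np.asarray(X,float)+c["t"];return c["fx"]*p[0]/p[2]+c["cx"],c["fy"]*p[1]/p[2]+c["cy"]
def rot(o): w,x,y,z=o["tcp_rot"];return Ro.from_quat([x,y,z,w]).as_matrix()
def st():
    o=get_obs();R=rot(o);print("t",round(o["t"],2),"tcp",np.round(o["tcp_pos"],1),"xax",np.round(R[:,0],3),"zax",np.round(R[:,2],3),"grip",round(o["grip_width"],3),"F",np.round(o["wrist_force"],1));return o,R
E
python3 - <<'E'
from h import *
c=camera_info("top")
im=cv2.imread("pics/top1.png")
cv2.imwrite("pics/crop1.png",np.hstack([cv2.resize(im[210:335,350:450],(400,500),interpolation=2),cv2.resize(im[165:315,80:235],(400,387),interpolation=2)[:500] if 0 else cv2.copyMakeBorder(cv2.resize(im[165:315,80:235],(400,387),interpolation=2),0,113,0,0,0)]))
print("rim",ray(c,393.5,252,78),"h near/end",ray(c,410,281,72),ray(c,434.5,323,72))
# dish silhouettes: outer top corners z=32
for p in [(144,176),(208,188),(223,252),(172,303),(104,288),(91,240)]: print(p,ray(c,*p,32).round(1))
E
```

```text
rim [ 571.80837571 -154.20451371   78.        ] h near/end [ 528.03931793 -183.16009929   72.        ] [ 465.06904818 -223.38034914   72.        ]
(144, 176) [685.4 284.   32. ]
(208, 188) [671.6 168.3  32. ]
(223, 252) [559.7 128.5  32. ]
(172, 303) [467.6 202.9  32. ]
(104, 288) [484.  320.1  32. ]
(91, 240) [563.8 356.7  32. ]
```

View pics/crop1.png

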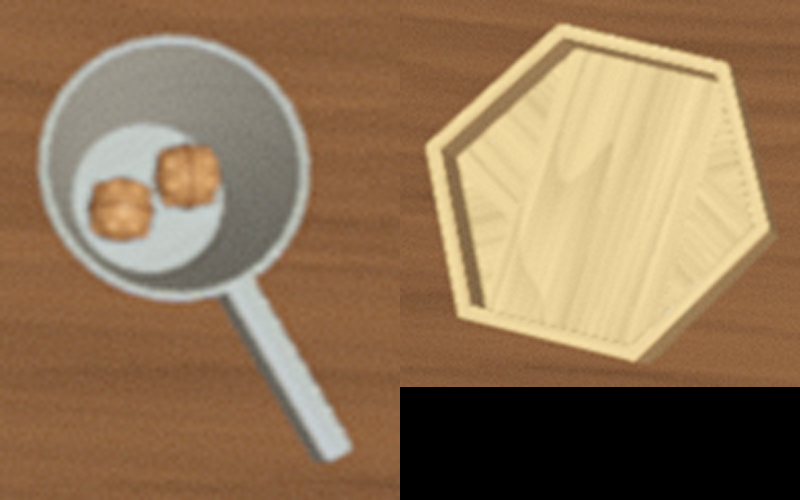

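The crop confirms it: the large cup holds two brown walnuts, with its handle running down-right to (434,323). I'll refine the dish fit and work out the first move.

```bash
cat >> h.py <<'E'
def inc(target,yaw):
    o,R=st(); d=R.T@(np.asarray(target)-o["tcp_pos"])/25
    y0=np.arctan2(R[1,0],R[0,0]); s=-((np.radians(yaw)-y0+np.pi)%(2*np.pi)-np.pi)
    print("inc tx,ty,tz,spin",d.round(2),round(s,3), "yaw now",round(np.degrees(y0),1))
E
python3 - <<'E'
from h import *
from scipy.optimize import least_squares
c=camera_info("top")
P=np.array([ray(c,*p,32)[:2] for p in [(142.8,174.3),(207.9,189.4),(223.4,254.1),(170.3,304.5),(103.2,287.8),(90.5,222)]])
def m(p):
    a=p[2]+np.radians(-60)*np.arange(6);return np.c_[p[0]+p[3]*np.cos(a),p[1]+p[3]*np.sin(a)]
r=least_squares(lambda p:(m(p)-P).ravel(),[570,243,np.radians(24),120]);print(r.x,np.degrees(r.x[2]),r.cost)
inc([496.3,-203.2,150],33)
E
```

```text
[5.76320543e+02 2.45371734e+02 3.54223255e-01 1.19498793e+02] 20.295497533509877 2.603256939912706
t 0.1 tcp [ 219.1 -476.5  230.2] xax [0.909 0.418 0.   ] zax [-0.001  0.002 -1.   ] grip 1.004 F [0.2 0.  0.7]
inc tx,ty,tz,spin [14.64 -5.29  3.22] -0.145 yaw now 24.7
```

Call:
{"api": "step_arm", "payload": {
  "increments": [
    {"tx": 14.64, "ty": -5.3, "tz": 3.2, "spin": -0.145},
    {"tx": 14.64, "ty": -5.3, "tz": 3.2, "spin": -0.145},
    {"tx": 14.64, "ty": -5.3, "tz": 3.2, "spin": -0.145},
    {"tx": 14.64, "ty": -5.3, "tz": 3.2, "spin": -0.145},
    {"tx": 14.64, "ty": -5.3, "tz": 3.2, "spin": -0.145},
    {"tx": 14.64, "ty": -5.3, "tz": 3.2, "spin": -0.145},
    {"tx": 14.64, "ty": -5.3, "tz": 3.2, "spin": -0.145},
    {"tx": 14.64, "ty": -5.3, "tz": 3.2, "spin": -0.145},
    {"tx": 14.64, "ty": -5.3, "tz": 3.2, "spin": -0.145},
    {"tx": 14.64, "ty": -5.3, "tz": 3.2, "spin": -0.145},
    {"tx": 14.64, "ty": -5.3, "tz": 3.2, "spin": -0.145},
    {"tx": 14.64, "ty": -5.3, "tz": 3.2, "spin": -0.145},
    {"tx": 14.64, "ty": -5.3, "tz": 3.2, "spin": -0.145},
    {"tx": 14.64, "ty": -5.3, "tz": 3.2, "spin": -0.145}
  ],
  "hand": 60
}}

```text
t: 1.27
tcp_pos: [495.8, -204.7, 151.5]
tcp_rot: [0.0, 0.959, 0.283, -0.0]
wrist_force: [1.0, -0.3, -0.1]
grip_width: 0.596
```

```bash
python3 - <<'E'
from h import *
st();c=camera_info("wrist");im=read_camera("wrist")
cv2.imwrite("pics/w1.png",im[:,:,::-1])
d=np.array([np.cos(np.radians(33)),np.sin(np.radians(33)),0])
g=np.array([496.3,-203.2,72])
for k in(-40,0,30,90):print(k,proj(c,g+k*d))
inc([496.3,-203.2,41],33)
E
```

```text
t 1.27 tcp [ 495.8 -204.7  151.5] xax [ 0.84   0.543 -0.   ] zax [-0. -0. -1.] grip 0.596 F [ 1.  -0.3 -0.1]
-40 (np.float64(323.85167515179074), np.float64(305.5183114428664))
0 (np.float64(323.59677701073076), np.float64(242.42351542167006))
30 (np.float64(323.3872912567256), np.float64(190.56962247706215))
90 (np.float64(322.9121054408055), np.float64(72.94714001025454))
t 1.32 tcp [ 495.9 -204.9  151.7] xax [ 0.84   0.543 -0.   ] zax [ 0. -0. -1.] grip 0.599 F [-0.5 -0.4 -0.5]
inc tx,ty,tz,spin [ 0.05 -0.05  4.43] -0.002 yaw now 32.9
```

View pics/w1.png

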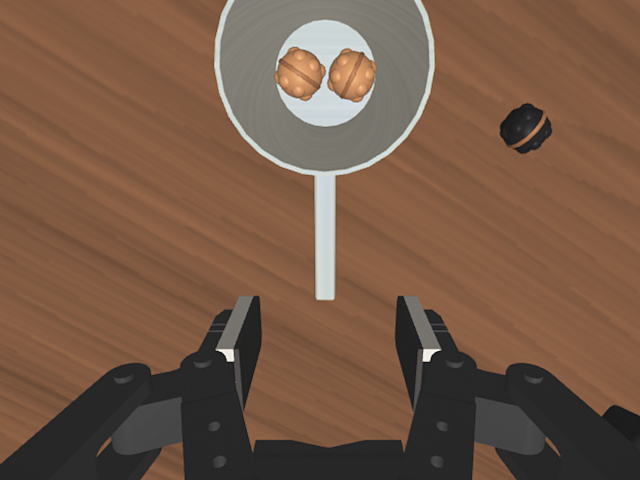

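The wrist view shows the handle bar from (325,172) to (325,299), straight ahead and 4 mm farther than predicted. The two brown walnuts are at (300,74) and (352,75). I'll descend and grip.

Call:
{"api": "step_arm", "payload": {
  "increments": [
    {"tx": 0.2, "tz": 1.4},
    {"tx": 0.2, "tz": 2.6},
    {"tx": 0.2, "tz": 3.6},
    {"tx": 0.2, "tz": 4.3},
    {"tx": 0.2, "tz": 4.4},
    {"tx": 0.2, "tz": 4.4}
  ]
}}

```text
schema error: expected keys tx, ty, tz, spin
```

Call:
{"api": "step_arm", "payload": {
  "increments": [
    {"tx": 0},
    {"tx": 0},
    {"tx": 0},
    {"tx": 0},
    {"tx": 0},
    {"tx": 0}
  ],
  "hand": 0,
  "force": 50
}}

```text
schema error: expected keys tx, ty, tz, spin
```

Call:
{"api": "step_arm", "payload": {
  "increments": [
    {"tz": -0.3},
    {"tz": -0.8},
    {"tz": -1.5},
    {"tz": -2.2},
    {"tz": -3},
    {"tz": -3.8},
    {"tz": -4.5},
    {"tz": -4.8},
    {"tz": -4.8}
  ]
}}

```text
schema error: expected keys tx, ty, tz, spin
```

```bash
python3 - <<'E'
from h import *
st();im=read_camera("wrist")
cv2.imwrite("pics/w2.png",im[:,:,::-1])
d=np.array([np.cos(np.radians(110.3)),np.sin(np.radians(110.3)),0])
c=np.array([576.3,245.4,0])
inc(c-270*d+[0,0,160],110.3)
E
```

```text
t 1.32 tcp [ 495.9 -204.9  151.7] xax [ 0.84   0.543 -0.   ] zax [ 0. -0. -1.] grip 0.599 F [-0.5 -0.4 -0.5]
t 1.37 tcp [ 495.9 -205.   151.7] xax [0.84  0.543 0.   ] zax [ 0. -0. -1.] grip 0.596 F [ 1.   0.2 -0.2]
inc tx,ty,tz,spin [10.13 -2.84 -0.33] -1.351 yaw now 32.9
```

View pics/w2.png

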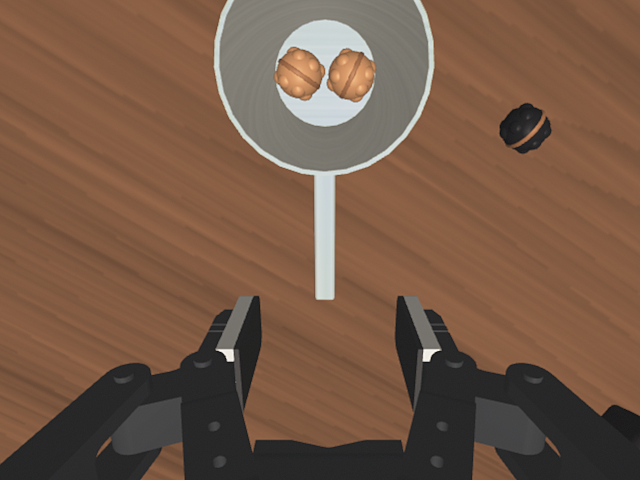

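All keys are required in each row, so nothing moved and this picture is unchanged (5 viewed). I'll repeat with full rows.

Call:
{"api": "step_arm", "payload": {
  "increments": [
    {"tx": 0.2, "ty": 0, "tz": 1.4, "spin": 0},
    {"tx": 0.2, "ty": 0, "tz": 2.6, "spin": 0},
    {"tx": 0.2, "ty": 0, "tz": 3.6, "spin": 0},
    {"tx": 0.2, "ty": 0, "tz": 4.3, "spin": 0},
    {"tx": 0.2, "ty": 0, "tz": 4.4, "spin": 0},
    {"tx": 0.2, "ty": 0, "tz": 4.4, "spin": 0}
  ]
}}

```text
t: 1.87
tcp_pos: [499.0, -201.2, 40.1]
tcp_rot: [-0.001, 0.959, 0.283, -0.001]
wrist_force: [-0.3, -0.6, 0.6]
grip_width: 0.6
```

Call:
{"api": "step_arm", "payload": {
  "increments": [
    {"tx": 0, "ty": 0, "tz": 0, "spin": 0},
    {"tx": 0, "ty": 0, "tz": 0, "spin": 0},
    {"tx": 0, "ty": 0, "tz": 0, "spin": 0},
    {"tx": 0, "ty": 0, "tz": 0, "spin": 0},
    {"tx": 0, "ty": 0, "tz": 0, "spin": 0},
    {"tx": 0, "ty": 0, "tz": 0, "spin": 0}
  ],
  "hand": 0,
  "force": 50
}}

```text
t: 2.37
tcp_pos: [501.9, -201.9, 43.3]
tcp_rot: [0.001, 0.959, 0.284, 0.001]
wrist_force: [-1.4, -0.2, 6.7]
grip_width: 0.13
```

Call:
{"api": "step_arm", "payload": {
  "increments": [
    {"tx": 0, "ty": 0, "tz": -0.3, "spin": 0},
    {"tx": 0, "ty": 0, "tz": -0.8, "spin": 0},
    {"tx": 0, "ty": 0, "tz": -1.5, "spin": 0},
    {"tx": 0, "ty": 0, "tz": -2.2, "spin": 0},
    {"tx": 0, "ty": 0, "tz": -3, "spin": 0},
    {"tx": 0, "ty": 0, "tz": -3.8, "spin": 0},
    {"tx": 0, "ty": 0, "tz": -4.5, "spin": 0},
    {"tx": 0, "ty": 0, "tz": -4.8, "spin": 0},
    {"tx": 0, "ty": 0, "tz": -4.8, "spin": 0}
  ]
}}

```text
t: 3.12
tcp_pos: [501.9, -201.7, 164.1]
tcp_rot: [0.002, 0.959, 0.284, 0.002]
wrist_force: [0.0, -0.6, -0.9]
grip_width: 0.132
```

```bash
python3 - <<'E'
from h import *
st();im=read_camera("wrist")
cv2.imwrite("pics/w3.png",im[:,:,::-1])
d=np.array([np.cos(np.radians(110.3)),np.sin(np.radians(110.3)),0])
c=np.array([576.3,245.4,0])
inc(c-270*d+[0,0,160],110.3)
E
```

```text
t 3.12 tcp [ 501.9 -201.7  164.1] xax [0.839 0.545 0.002] zax [ 0.004 -0.002 -1.   ] grip 0.132 F [ 0.  -0.6 -0.9]
t 3.17 tcp [ 501.2 -201.3  162.3] xax [0.839 0.545 0.001] zax [ 0.002 -0.001 -1.   ] grip 0.133 F [-0.1  0.9 -1.3]
inc tx,ty,tz,spin [ 9.88 -2.82  0.09] -1.349 yaw now 33.0
```

View pics/w3.png

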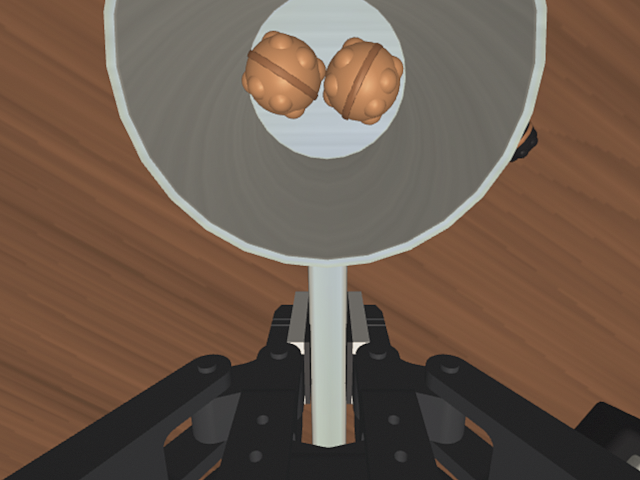

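The cup is held level and both walnuts sit on its floor at (285,75) and (362,80). The moves only allow spin about the vertical tool axis. So I'll tip the cup by letting the handle pivot between the pads, using gravity or the dish walls. First I'll carry it over the dish.

Call:
{"api": "step_arm", "payload": {
  "increments": [
    {"tx": 0.25, "ty": -0.28, "tz": -0.3, "spin": -0.03},
    {"tx": 0.75, "ty": -0.85, "tz": -0.6, "spin": -0.08},
    {"tx": 1.37, "ty": -1.56, "tz": -0.9, "spin": -0.15},
    {"tx": 2.1, "ty": -2.4, "tz": -1.1, "spin": -0.23},
    {"tx": 2.86, "ty": -3.25, "tz": -1.1, "spin": -0.31},
    {"tx": 3.73, "ty": -4.24, "tz": -1.1, "spin": -0.4},
    {"tx": 4.6, "ty": -5.23, "tz": -1.1, "spin": -0.5},
    {"tx": 5.47, "ty": -6.22, "tz": -1.1, "spin": -0.59},
    {"tx": 6.34, "ty": -7.21, "tz": -1.1, "spin": -0.69},
    {"tx": 7.2, "ty": -8.2, "tz": -1.1, "spin": -0.78},
    {"tx": 8.08, "ty": -9.19, "tz": -1.1, "spin": -0.88},
    {"tx": 8.95, "ty": -10.18, "tz": -1.1, "spin": -0.97},
    {"tx": 9.82, "ty": -11.17, "tz": -1.1, "spin": -1.07},
    {"tx": 10.57, "ty": -12.02, "tz": -1.1, "spin": -1.15},
    {"tx": 11.19, "ty": -12.73, "tz": -1.1, "spin": -1.21},
    {"tx": 11.81, "ty": -13.43, "tz": -1.1, "spin": -1.28},
    {"tx": 12.18, "ty": -13.86, "tz": -1.1, "spin": -1.32},
    {"tx": 12.43, "ty": -14.14, "tz": -1.1, "spin": -1.349},
    {"tx": 12.43, "ty": -14.14, "tz": -1.1, "spin": -1.349},
    {"tx": 12.43, "ty": -14.14, "tz": -1.1, "spin": -1.349}
  ]
}}

```text
t: 4.83
tcp_pos: [568.4, 264.2, 188.2]
tcp_rot: [-0.0, 0.572, 0.82, -0.001]
wrist_force: [0.7, -0.0, -2.0]
grip_width: 0.131
```

Call:
{"api": "step_arm", "payload": {
  "increments": [
    {"tx": 0, "ty": 0, "tz": 0, "spin": 0},
    {"tx": 0, "ty": 0, "tz": 0, "spin": 0},
    {"tx": 0, "ty": 0, "tz": 0, "spin": 0},
    {"tx": 0, "ty": 0, "tz": 0, "spin": 0},
    {"tx": 0, "ty": 0, "tz": 0, "spin": 0},
    {"tx": 0, "ty": 0, "tz": 0, "spin": 0},
    {"tx": 0, "ty": 0, "tz": 0, "spin": 0},
    {"tx": 0, "ty": 0, "tz": 0, "spin": 0}
  ],
  "force": 20
}}

```text
t: 5.5
tcp_pos: [568.8, 264.5, 188.9]
tcp_rot: [0.0, 0.572, 0.821, -0.0]
wrist_force: [0.6, 0.3, -0.9]
grip_width: 0.13
```

```bash
python3 - <<'E'
from h import *
st();a=read_camera("wrist");b=read_camera("scene")
cv2.imwrite("pics/p4.png",np.hstack([cv2.resize(a,(400,300)),b[40:340,290:640]])[:,:,::-1])
d=np.array([np.cos(np.radians(110.3)),np.sin(np.radians(110.3)),0])
c=np.array([576.3,245.4,0])
inc(c+20*d+[0,0,190],110.3)
E
```

```text
t 5.5 tcp [568.8 264.5 188.9] xax [-0.346  0.938 -0.   ] zax [ 0. -0. -1.] grip 0.13 F [ 0.6  0.3 -0.9]
t 5.6 tcp [568.8 264.6 188.8] xax [-0.347  0.938  0.   ] zax [-0. -0. -1.] grip 0.129 F [ 0.4 -0.7 -1.3]
inc tx,ty,tz,spin [-0.03  0.01 -0.05] -0.0 yaw now 110.3
```

View pics/p4.png

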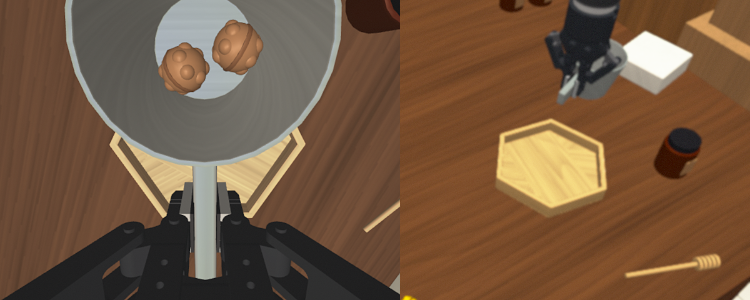

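Even at 20 N the cup stays level, with the walnuts still in it at (185,68) and (238,45). So the dish's near outer wall will have to lever the foot. I'll back out and lower the cup in front of that wall.

Call:
{"api": "step_arm", "payload": {
  "increments": [
    {"tx": -0.4, "ty": 0, "tz": 0, "spin": 0},
    {"tx": -1.2, "ty": 0, "tz": 0, "spin": 0},
    {"tx": -2.3, "ty": 0, "tz": 0, "spin": 0},
    {"tx": -3.6, "ty": 0, "tz": 0, "spin": 0},
    {"tx": -5, "ty": 0, "tz": 0, "spin": 0},
    {"tx": -6.4, "ty": 0, "tz": 0, "spin": 0},
    {"tx": -7.8, "ty": 0, "tz": 0, "spin": 0},
    {"tx": -9, "ty": 0, "tz": 0.3, "spin": 0},
    {"tx": -10, "ty": 0, "tz": 1, "spin": 0},
    {"tx": -10.5, "ty": 0, "tz": 2, "spin": 0},
    {"tx": -10.6, "ty": 0, "tz": 3.1, "spin": 0},
    {"tx": -10.6, "ty": 0, "tz": 4.2, "spin": 0},
    {"tx": -10.6, "ty": 0, "tz": 4.9, "spin": 0},
    {"tx": -10.6, "ty": 0, "tz": 5.04, "spin": 0},
    {"tx": -10.6, "ty": 0, "tz": 5.04, "spin": 0}
  ],
  "force": 25
}}

```text
t: 6.85
tcp_pos: [658.9, 15.6, 60.4]
tcp_rot: [-0.002, 0.572, 0.82, -0.001]
wrist_force: [1.1, -0.2, -1.9]
grip_width: 0.132
```

Call:
{"api": "step_arm", "payload": {
  "increments": [
    {"tx": 0.3, "ty": 0, "tz": 0, "spin": 0},
    {"tx": 0.55, "ty": 0, "tz": 0, "spin": 0},
    {"tx": 0.7, "ty": 0, "tz": -0.2, "spin": 0},
    {"tx": 0.8, "ty": 0, "tz": -0.4, "spin": 0},
    {"tx": 1.0, "ty": 0, "tz": -0.75, "spin": 0},
    {"tx": 1.2, "ty": 0, "tz": -1.05, "spin": 0},
    {"tx": 1.45, "ty": 0, "tz": -1.35, "spin": 0},
    {"tx": 1.7, "ty": 0, "tz": -1.55, "spin": 0},
    {"tx": 1.7, "ty": 0, "tz": -1.55, "spin": 0}
  ],
  "force": 20
}}

```text
t: 7.6
tcp_pos: [646.7, 57.5, 104.2]
tcp_rot: [0.001, 0.571, 0.821, 0.001]
wrist_force: [0.1, -1.2, -0.2]
grip_width: 0.129
```

```bash
cat >> h.py <<'E'
D=np.array([np.cos(np.radians(110.3)),np.sin(np.radians(110.3)),0]);C0=np.array([576.3,245.4,0])
def sz():
    o,R=st(); v=np.array(o["tcp_pos"])-C0; print("s",(v@D).round(1),"lat",round(float(v@np.cross(D,[0,0,1])),1),"z",round(o["tcp_pos"][2],1))
E
python3 - <<'E'
from h import *
sz();a=read_camera("wrist");b=read_camera("scene")
cv2.imwrite("pics/p5.png",np.hstack([cv2.resize(a,(400,300)),b[40:340,290:640]])[:,:,::-1])
E
```

```text
t 7.6 tcp [646.7  57.5 104.2] xax [-0.348  0.937 -0.   ] zax [ 0.003  0.001 -1.   ] grip 0.129 F [ 0.1 -1.2 -0.2]
s -200.6 lat 0.9 z 104.2
```

View pics/p5.png

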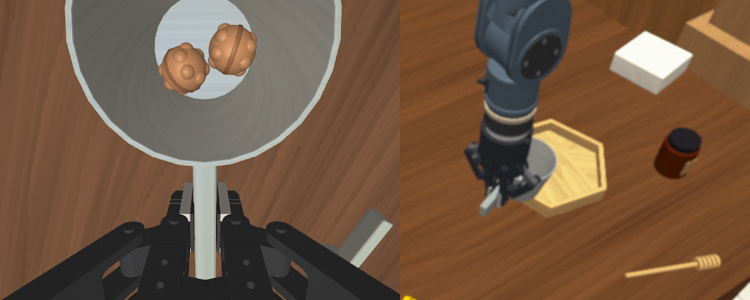

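The cup rode up over the wall without turning, and the walnuts are still inside at (185,68) and (235,48). Pushing on the wall is too touchy. It's better to set the cup down and re-grip only the tail tip of the bar with a small patch of the pad tips. That gives less friction torque and a longer lever, so the cup should droop by gravity at low grip force.

Call:
{"api": "step_arm", "payload": {
  "increments": [
    {"tx": -0.6, "ty": 0, "tz": 0, "spin": 0},
    {"tx": -1.4, "ty": 0, "tz": 0, "spin": 0},
    {"tx": -2, "ty": 0, "tz": 0.3, "spin": 0},
    {"tx": -2.2, "ty": 0, "tz": 1, "spin": 0},
    {"tx": -2.2, "ty": 0, "tz": 1.8, "spin": 0},
    {"tx": -2.2, "ty": 0, "tz": 2.3, "spin": 0},
    {"tx": -2.2, "ty": 0, "tz": 2.45, "spin": 0},
    {"tx": -2.2, "ty": 0, "tz": 2.5, "spin": 0},
    {"tx": -2.2, "ty": 0, "tz": 2.5, "spin": 0}
  ]
}}

```text
t: 8.45
tcp_pos: [665.2, 0.9, 40.5]
tcp_rot: [0.001, 0.572, 0.82, -0.002]
wrist_force: [-2.1, -3.8, 5.3]
grip_width: 0.128
```

Call:
{"api": "step_arm", "payload": {
  "increments": [
    {"tx": 0, "ty": 0, "tz": 0, "spin": 0},
    {"tx": 0, "ty": 0, "tz": 0, "spin": 0},
    {"tx": 0, "ty": 0, "tz": 0, "spin": 0}
  ],
  "hand": 40
}}

```text
t: 8.7
tcp_pos: [664.8, 4.3, 38.4]
tcp_rot: [-0.0, 0.572, 0.82, 0.0]
wrist_force: [0.5, 0.5, -0.4]
grip_width: 0.397
```

```bash
python3 - <<'E'
from h import *
sz();c=camera_info("wrist");a=read_camera("wrist").astype(int)
col=a[:,int(proj(c,[*np.array(get_obs()["tcp_pos"])[:2],72])[0])+1].sum(1)
print(col[150::8]); 
o=get_obs();p=np.array(o["tcp_pos"])
for k in(-45,-40,-35):print(k,proj(c,[*(p+k*D)[:2],72]))
E
```

```text
t 8.7 tcp [664.8   4.3  38.4] xax [-0.346  0.938  0.001] zax [-0.001  0.001 -1.   ] grip 0.397 F [ 0.5  0.5 -0.4]
s -256.8 lat -0.6 z 38.4
[573 565 324 325 329 340 329 332 337 332 333 338 342 334 337 431 555 549
 546 545 547 544 543 543 542 541 542 539 542 541 537 539 534 536 535 535
 533 523 100 105 106 102]
-45 (np.float64(326.34644895636416), np.float64(476.20759797895454))
-40 (np.float64(326.3370902794671), np.float64(464.8022151776274))
-35 (np.float64(326.32752269680213), np.float64(453.1422397369951))
```

Call:
{"api": "step_arm", "payload": {
  "increments": [
    {"tx": 0, "ty": 0, "tz": -1, "spin": 0},
    {"tx": 0, "ty": 0, "tz": -2.2, "spin": 0},
    {"tx": -0.8, "ty": 0, "tz": -3, "spin": 0},
    {"tx": -1.76, "ty": 0, "tz": -3, "spin": 0},
    {"tx": -1.76, "ty": 0, "tz": -3, "spin": 0},
    {"tx": -1.76, "ty": 0, "tz": -3, "spin": 0}
  ]
}}

```text
t: 9.25
tcp_pos: [680.6, -37.7, 113.9]
tcp_rot: [0.0, 0.572, 0.82, 0.0]
wrist_force: [-0.8, 0.2, 0.1]
grip_width: 0.395
```

```bash
python3 - <<'E'
from h import *
sz();c=camera_info("wrist");p=np.array(get_obs()["tcp_pos"]);a=read_camera("wrist").astype(int)
u0=round(proj(c,[*p[:2],72])[0])
col=a[:,u0].sum(1);print(u0,col[100:480:6])
for k in(-5,0,5,80):print(k,proj(c,[*(p+k*D)[:2],72]))
for r in(230,280): print(a[r,u0-60:u0+60:4].sum(1))
E
```

```text
t 9.25 tcp [680.6 -37.7 113.9] xax [-0.345  0.939  0.   ] zax [ 0.  0. -1.] grip 0.395 F [-0.8  0.2  0.1]
s -301.8 lat -0.4 z 113.9
327 [646 630 630 630 631 629 628 627 628 625 627 627 627 626 626 625 623 625
 625 623 623 626 624 624 622 622 621 621 276 301 294 294 291 293 296 310
 323 318 320 311 307 302 303 307 304 291 297 305 298 299 304 296 279 278
 280 300 307 304 101 111 123 120 120 122]
-5 (np.float64(326.9540050750467), np.float64(277.59719561572086))
0 (np.float64(326.9387563422731), np.float64(268.07471409192596))
5 (np.float64(326.923269510653), np.float64(258.40354533617244))
80 (np.float64(326.65810007569956), np.float64(92.81135596998371))
[315 304 301 294 315 317 307 297 290 289 291 262 641 647 633 624 631 564
 302 303 299 302 296 291 302 314 303 312 313 313]
[306 302 298 291 288 289 303 297 302 299 295 293 297 296 301 294 295 298
 294 310 321 309 309 313 316 304 297 290 309 310]
```

Bar end is 1.5 mm ahead of the tool centre: shift back slightly, descend so only about 8×8 mm of pad engages, and lift firmly.

Call:
{"api": "step_arm", "payload": {
  "increments": [
    {"tx": -0.05, "ty": 0, "tz": 0.8, "spin": 0},
    {"tx": -0.05, "ty": 0, "tz": 1.7, "spin": 0},
    {"tx": -0.05, "ty": 0, "tz": 2, "spin": 0},
    {"tx": -0.05, "ty": 0, "tz": 2, "spin": 0}
  ]
}}

```text
t: 9.63
tcp_pos: [677.1, -36.6, 59.2]
tcp_rot: [-0.004, 0.571, 0.821, -0.002]
wrist_force: [-1.1, 0.4, -0.2]
grip_width: 0.399
```

Call:
{"api": "step_arm", "payload": {
  "increments": [
    {"tx": 0, "ty": 0, "tz": 0, "spin": 0},
    {"tx": 0, "ty": 0, "tz": 0, "spin": 0},
    {"tx": 0, "ty": 0, "tz": 0, "spin": 0},
    {"tx": 0, "ty": 0, "tz": 0, "spin": 0},
    {"tx": 0, "ty": 0, "tz": 0, "spin": 0}
  ],
  "hand": 0,
  "force": 90
}}

```text
t: 10.05
tcp_pos: [681.3, -38.1, 65.2]
tcp_rot: [0.001, 0.572, 0.821, 0.0]
wrist_force: [0.2, 0.2, 0.1]
grip_width: 0.089
```

Call:
{"api": "step_arm", "payload": {
  "increments": [
    {"tx": 0, "ty": 0, "tz": -0.1, "spin": 0},
    {"tx": 0, "ty": 0, "tz": -0.3, "spin": 0},
    {"tx": 0, "ty": 0, "tz": -0.6, "spin": 0},
    {"tx": 0, "ty": 0, "tz": -0.9, "spin": 0},
    {"tx": 0, "ty": 0, "tz": -1, "spin": 0},
    {"tx": 0, "ty": 0, "tz": -1, "spin": 0}
  ]
}}

```text
t: 10.55
tcp_pos: [681.9, -38.5, 91.1]
tcp_rot: [0.002, 0.572, 0.821, 0.001]
wrist_force: [0.1, -0.2, -1.3]
grip_width: 0.084
```

```bash
python3 - <<'E'
from h import *
sz();c=camera_info("wrist");p=np.array(get_obs()["tcp_pos"]);a=read_camera("wrist").astype(int)
cv2.imwrite("pics/p6.png",a[:,:,::-1].astype(np.uint8))
u0=round(proj(c,[*p[:2],72])[0])
print(u0,a[:300:6,u0].sum(1))
for k in(20,80):print(k,proj(c,[*(p+k*D)[:2],p[2]+8]))
E
```

```text
t 10.55 tcp [681.9 -38.5  91.1] xax [-0.347  0.938 -0.002] zax [ 0.003 -0.001 -1.   ] grip 0.084 F [ 0.1 -0.2 -1.3]
s -302.9 lat 0.5 z 91.1
327 [639 646 346 401 357 280 647 631 639 624 621 633 623 317 329 336 605 660
 620 622 621 624 624 624 623 622 623 622 623 621 620 622 623 623 623 623
 623 625 623 624 623 626 627 628 624 625 626 628 626 626]
20 (np.float64(326.69395177110056), np.float64(271.12557742647647))
80 (np.float64(326.63681325587646), np.float64(90.83583410792485))
```

Call:
{"api": "step_arm", "payload": {
  "increments": [
    {"tx": 0, "ty": 0, "tz": -0.4, "spin": 0},
    {"tx": 0, "ty": 0, "tz": -1.1, "spin": 0},
    {"tx": 0.2, "ty": 0, "tz": -2, "spin": 0},
    {"tx": 0.6, "ty": 0, "tz": -2.9, "spin": 0},
    {"tx": 1.2, "ty": 0, "tz": -3.7, "spin": 0},
    {"tx": 2, "ty": 0, "tz": -4.4, "spin": 0},
    {"tx": 3, "ty": 0, "tz": -4.8, "spin": 0},
    {"tx": 4.1, "ty": 0, "tz": -5, "spin": 0},
    {"tx": 5.2, "ty": 0, "tz": -5, "spin": 0},
    {"tx": 6.3, "ty": 0, "tz": -5, "spin": 0},
    {"tx": 7.3, "ty": 0, "tz": -5, "spin": 0},
    {"tx": 8.2, "ty": 0, "tz": -5, "spin": 0},
    {"tx": 8.9, "ty": 0, "tz": -5, "spin": 0},
    {"tx": 9.4, "ty": 0, "tz": -5, "spin": 0},
    {"tx": 9.7, "ty": 0, "tz": -5, "spin": 0},
    {"tx": 9.7, "ty": 0, "tz": -5, "spin": 0},
    {"tx": 9.7, "ty": 0, "tz": -5, "spin": 0}
  ]
}}

```text
t: 12.02
tcp_pos: [596.8, 188.9, 214.1]
tcp_rot: [0.0, 0.572, 0.821, -0.0]
wrist_force: [0.4, -0.3, -1.6]
grip_width: 0.088
```

Call:
{"api": "step_arm", "payload": {
  "increments": [
    {"tx": 0, "ty": 0, "tz": 0, "spin": 0},
    {"tx": 0, "ty": 0, "tz": 0, "spin": 0},
    {"tx": 0, "ty": 0, "tz": 0, "spin": 0},
    {"tx": 0, "ty": 0, "tz": 0, "spin": 0}
  ],
  "force": 35
}}

```text
t: 12.35
tcp_pos: [596.9, 188.6, 214.0]
tcp_rot: [0.0, 0.572, 0.82, -0.0]
wrist_force: [-0.4, 0.5, -2.4]
grip_width: 0.084
```

```bash
python3 - <<'E'
from h import *
sz();a=read_camera("wrist");b=read_camera("scene")
cv2.imwrite("pics/p7.png",np.hstack([cv2.resize(a,(400,300)),b[40:340,290:640]])[:,:,::-1])
E
```

```text
t 12.35 tcp [596.9 188.6 214. ] xax [-0.346  0.938 -0.   ] zax [-0. -0. -1.] grip 0.084 F [-0.4  0.5 -2.4]
s -60.5 lat -0.4 z 214.0
```

View pics/p7.png

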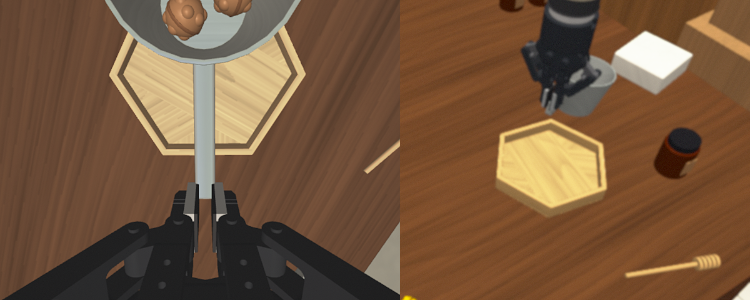

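The cup hangs by the bar tail and is still nearly level, with walnuts at (183,15) and (232,5). I'll drop to 20 N.

Call:
{"api": "step_arm", "payload": {
  "increments": [
    {"tx": 0, "ty": 0, "tz": 0, "spin": 0},
    {"tx": 0, "ty": 0, "tz": 0, "spin": 0},
    {"tx": 0, "ty": 0, "tz": 0, "spin": 0},
    {"tx": 0, "ty": 0, "tz": 0, "spin": 0},
    {"tx": 0, "ty": 0, "tz": 0, "spin": 0}
  ],
  "force": 20
}}

```text
t: 12.87
tcp_pos: [596.6, 189.4, 214.1]
tcp_rot: [0.0, 0.572, 0.821, 0.0]
wrist_force: [0.8, 0.0, -2.2]
grip_width: 0.084
```

```bash
cat >> h.py <<'E'
def theta():
    c=camera_info("wrist");o=get_obs();p=np.array(o["tcp_pos"])+[0,0,4];a=read_camera("wrist").astype(int)
    R=rot(o);X=R[:,0]; rows=a[:320,325].sum(1); print("col325",rows[:320:8])
    for th in range(0,140,10):
        t=np.radians(th);ex=np.cos(t)*X-np.sin(t)*np.array([0,0,1]);ez=np.sin(t)*X+np.cos(t)*np.array([0,0,1])
        f=lambda x,z:round(proj(c,p+x*ex+z*ez)[1])
        print(th,"near rim",f(77,10),"far rim",f(181,10),"near foot",f(92,-68),"bar top mid",f(40,5),end=" | ")
E
python3 -c "
from h import *
sz();theta()"
```

```text
t 12.87 tcp [596.6 189.4 214.1] xax [-0.347  0.938 -0.   ] zax [ 0. -0. -1.] grip 0.084 F [ 0.8  0.  -2.2]
s -59.6 lat -0.4 z 214.1
col325 [516 530 219 210 217 466 517 510 500 512 248 264 494 409 510 512 511 509
 509 511 511 514 514 511 512 514 511 513 513 514 515 512 513 517 519 520
 519 520 522 521]
0 near rim 101 far rim -400 near foot 66 bar top mid 217 | 10 near rim 99 far rim -271 near foot 96 bar top mid 211 | 20 near rim 104 far rim -176 near foot 126 bar top mid 208 | 30 near rim 115 far rim -101 near foot 156 bar top mid 210 | 40 near rim 129 far rim -38 near foot 186 bar top mid 213 | 50 near rim 146 far rim 16 near foot 216 bar top mid 220 | 60 near rim 165 far rim 64 near foot 246 bar top mid 228 | 70 near rim 185 far rim 108 near foot 276 bar top mid 239 | 80 near rim 207 far rim 149 near foot 307 bar top mid 250 | 90 near rim 229 far rim 189 near foot 338 bar top mid 263 | 100 near rim 252 far rim 228 near foot 371 bar top mid 277 | 110 near rim 275 far rim 266 near foot 405 bar top mid 291 | 120 near rim 299 far rim 306 near foot 442 bar top mid 306 | 130 near rim 324 far rim 346 near foot 480 bar top mid 321 |
```

Still held at the minimum force. Raising the commanded opening towards the contact width should relax the squeeze below 20 N, and pivoting should give way long before the grip loses the cup.

Call:
{"api": "step_arm", "payload": {
  "increments": [
    {"tx": 0, "ty": 0, "tz": 0, "spin": 0},
    {"tx": 0, "ty": 0, "tz": 0, "spin": 0},
    {"tx": 0, "ty": 0, "tz": 0, "spin": 0}
  ],
  "hand": 6,
  "force": 20
}}

```text
t: 13.17
tcp_pos: [596.6, 189.3, 214.1]
tcp_rot: [0.0, 0.572, 0.821, -0.0]
wrist_force: [0.4, 0.2, -2.3]
grip_width: 0.084
```

```bash
cat >> h.py <<'E'
def prof():
    sz();a=read_camera("wrist").astype(int);print("col325",a[:400:8,325].sum(1))
E
python3 -c "
from h import *
prof()"
```

```text
t 13.17 tcp [596.6 189.3 214.1] xax [-0.347  0.938 -0.   ] zax [ 0. -0. -1.] grip 0.084 F [ 0.4  0.2 -2.3]
s -59.6 lat -0.4 z 214.1
col325 [518 529 220 209 216 467 519 506 498 511 251 263 496 408 509 511 511 512
 511 512 512 511 512 511 514 514 513 512 515 515 515 515 516 520 519 518
 518 520 519 521 248 244 235 223 223 241 258 239 236 234]
```

Call:
{"api": "step_arm", "payload": {
  "increments": [
    {"tx": 0, "ty": 0, "tz": 0, "spin": 0},
    {"tx": 0, "ty": 0, "tz": 0, "spin": 0},
    {"tx": 0, "ty": 0, "tz": 0, "spin": 0}
  ],
  "hand": 8,
  "force": 20
}}

```text
t: 13.47
tcp_pos: [596.6, 189.4, 214.1]
tcp_rot: [-0.0, 0.572, 0.821, 0.0]
wrist_force: [-0.1, -0.8, -2.1]
grip_width: 0.084
```

```bash
python3 -c "
from h import *
prof()"
```

```text
t 13.47 tcp [596.6 189.4 214.1] xax [-0.347  0.938  0.   ] zax [-0.  0. -1.] grip 0.084 F [-0.1 -0.8 -2.1]
s -59.6 lat -0.4 z 214.1
col325 [516 529 219 210 218 466 519 511 501 511 252 266 494 412 511 514 511 513
 511 510 511 512 509 512 513 514 514 516 513 515 514 513 517 516 522 521
 519 521 521 522 249 247 236 223 224 238 258 239 238 236]
```

Call:
{"api": "step_arm", "payload": {
  "increments": [
    {"tx": 0, "ty": 0, "tz": -1.0, "spin": 0},
    {"tx": 0, "ty": 0, "tz": 0.5, "spin": 0},
    {"tx": 0, "ty": 0, "tz": -1.0, "spin": 0},
    {"tx": 0, "ty": 0, "tz": 0.5, "spin": 0},
    {"tx": 0, "ty": 0, "tz": -1.0, "spin": 0},
    {"tx": 0, "ty": 0, "tz": 0, "spin": 0},
    {"tx": 0, "ty": 0, "tz": 0, "spin": 0}
  ],
  "hand": 0,
  "force": 20
}}

```text
t: 14.1
tcp_pos: [590.0, 188.1, 203.3]
tcp_rot: [-0.007, 0.572, 0.82, -0.007]
wrist_force: [0.8, -0.4, -1.4]
grip_width: 0.088
```

```bash
python3 -c "
from h import *
prof()"
```

```text
t 14.1 tcp [590.  188.1 203.3] xax [-0.346  0.938  0.003] zax [-0.019 -0.004 -1.   ] grip 0.088 F [ 0.8 -0.4 -1.4]
s -58.5 lat -7.1 z 203.3
col325 [182 519 342 357 372 375 360 336 352 426 232 258 509 460 505 508 509 505
 509 506 508 508 508 508 510 508 509 508 508 511 510 508 511 512 512 511
 512 512 509 513 221 245 240 249 247 241 235 225 214 243]
```

Bouncing changes nothing. Next I'll hinge the cup against the near outer wall again. This time I'll press firmly, so friction at the wall holds the front down while the handle rises, and watch the force as I go.

Call:
{"api": "step_arm", "payload": {
  "increments": [
    {"tx": -0.4, "ty": 0, "tz": 0, "spin": 0},
    {"tx": -1.2, "ty": 0, "tz": 0, "spin": 0},
    {"tx": -2.4, "ty": 0, "tz": 0, "spin": 0},
    {"tx": -3.7, "ty": 0, "tz": 0, "spin": 0},
    {"tx": -5, "ty": 0, "tz": 0, "spin": 0},
    {"tx": -6.3, "ty": 0, "tz": 0.3, "spin": 0},
    {"tx": -7.4, "ty": 0, "tz": 0.8, "spin": 0},
    {"tx": -8.3, "ty": 0, "tz": 1.7, "spin": 0},
    {"tx": -8.8, "ty": 0, "tz": 2.8, "spin": 0},
    {"tx": -8.8, "ty": 0, "tz": 3.9, "spin": 0},
    {"tx": -8.8, "ty": 0, "tz": 4.7, "spin": 0},
    {"tx": -8.8, "ty": 0, "tz": 5.08, "spin": 0},
    {"tx": -8.8, "ty": 0, "tz": 5.08, "spin": 0},
    {"tx": -8.8, "ty": 0, "tz": 5.08, "spin": 0}
  ],
  "force": 60
}}

```text
t: 15.32
tcp_pos: [675.8, -17.6, 90.7]
tcp_rot: [0.003, 0.572, 0.821, 0.001]
wrist_force: [-0.8, -0.1, -0.2]
grip_width: 0.086
```

Call:
{"api": "step_arm", "payload": {
  "increments": [
    {"tx": 0.3, "ty": 0, "tz": 0, "spin": 0},
    {"tx": 0.5, "ty": 0, "tz": 0, "spin": 0},
    {"tx": 0.6, "ty": 0, "tz": 0, "spin": 0},
    {"tx": 0.6, "ty": 0, "tz": 0, "spin": 0}
  ],
  "force": 30
}}

```text
t: 15.65
tcp_pos: [669.5, -3.4, 89.8]
tcp_rot: [0.003, 0.571, 0.821, 0.0]
wrist_force: [1.8, -3.7, 0.1]
grip_width: 0.086
```

```bash
python3 -c "
from h import *
prof()"
```

```text
t 15.65 tcp [669.5  -3.4  89.8] xax [-0.347  0.938 -0.005] zax [ 0.005 -0.003 -1.   ] grip 0.086 F [ 1.8 -3.7  0.1]
s -265.7 lat 1.1 z 89.8
col325 [409 457 471 450 499 423 403 321 620 622 322 328 585 528 627 628 627 626
 628 628 628 626 629 627 628 629 629 628 628 628 629 629 630 632 634 635
 634 634 634 635 288 298 299 293 292 292 294 316 316 318]
```

Contact at s=-266 with about 4 N. I'll press 6 mm more, then raise along the arc.

Call:
{"api": "step_arm", "payload": {
  "increments": [
    {"tx": 0.15, "ty": 0, "tz": 0, "spin": 0},
    {"tx": 0.25, "ty": 0, "tz": -0.1, "spin": 0},
    {"tx": 0.3, "ty": 0, "tz": -0.3, "spin": 0},
    {"tx": 0.4, "ty": 0, "tz": -0.5, "spin": 0}
  ],
  "force": 20
}}

```text
t: 16.03
tcp_pos: [667.1, 1.8, 102.4]
tcp_rot: [0.005, 0.573, 0.82, -0.001]
wrist_force: [3.3, -9.9, 2.1]
grip_width: 0.086
```

```bash
python3 -c "
from h import *
prof()"
```

```text
t 16.03 tcp [667.1   1.8 102.4] xax [-0.344  0.939 -0.011] zax [ 0.007 -0.009 -1.   ] grip 0.086 F [ 3.3 -9.9  2.1]
s -260.0 lat 0.7 z 102.4
col325 [623 401 402 453 470 453 496 360 384 252 625 625 422 513 617 622 619 621
 623 623 623 625 624 624 623 624 625 626 626 627 628 625 628 632 635 635
 633 633 634 635 289 297 296 289 288 289 301 317 318 307]
```

It's working: about 10 N, and the cup has tilted by several degrees. I'll continue the arc.

Call:
{"api": "step_arm", "payload": {
  "increments": [
    {"tx": 0.2, "ty": 0, "tz": -0.35, "spin": 0},
    {"tx": 0.4, "ty": 0, "tz": -0.65, "spin": 0},
    {"tx": 0.6, "ty": 0, "tz": -0.95, "spin": 0},
    {"tx": 0.8, "ty": 0, "tz": -1.25, "spin": 0},
    {"tx": 1.05, "ty": 0, "tz": -1.55, "spin": 0},
    {"tx": 1.35, "ty": 0, "tz": -1.87, "spin": 0},
    {"tx": 1.65, "ty": 0, "tz": -2.15, "spin": 0},
    {"tx": 1.95, "ty": 0, "tz": -2.4, "spin": 0},
    {"tx": 2.3, "ty": 0, "tz": -2.65, "spin": 0}
  ],
  "force": 20
}}

```text
t: 16.83
tcp_pos: [644.9, 60.9, 167.0]
tcp_rot: [0.001, 0.572, 0.82, 0.001]
wrist_force: [2.2, -2.1, 2.2]
grip_width: 0.087
```

```bash
python3 - <<'E'
from h import *
sz();theta();a=read_camera("wrist");b=read_camera("scene")
cv2.imwrite("pics/p8.png",np.hstack([cv2.resize(a,(400,300)),b[40:340,290:640]])[:,:,::-1])
E
```

```text
t 16.83 tcp [644.9  60.9 167. ] xax [-0.346  0.938 -0.001] zax [ 0.002 -0.    -1.   ] grip 0.087 F [ 2.2 -2.1  2.2]
s -196.8 lat 0.3 z 167.0
col325 [525 505 520 519 516 510 514 424 391 476 502 409 434 328 346 398 342 576
 583 383 561 560 559 560 561 562 559 560 563 564 565 564 567 568 568 571
 570 572 575 574]
0 near rim 101 far rim -400 near foot 66 bar top mid 217 | 10 near rim 99 far rim -271 near foot 96 bar top mid 211 | 20 near rim 104 far rim -176 near foot 126 bar top mid 209 | 30 near rim 115 far rim -101 near foot 156 bar top mid 210 | 40 near rim 129 far rim -38 near foot 186 bar top mid 213 | 50 near rim 146 far rim 15 near foot 216 bar top mid 220 | 60 near rim 165 far rim 64 near foot 245 bar top mid 228 | 70 near rim 185 far rim 108 near foot 276 bar top mid 239 | 80 near rim 207 far rim 149 near foot 306 bar top mid 250 | 90 near rim 229 far rim 189 near foot 338 bar top mid 263 | 100 near rim 252 far rim 228 near foot 371 bar top mid 277 | 110 near rim 275 far rim 266 near foot 405 bar top mid 291 | 120 near rim 299 far rim 305 near foot 442 bar top mid 306 | 130 near rim 324 far rim 346 near foot 480 bar top mid 321 |
```

Call:
{"api": "step_arm", "payload": {
  "increments": [
    {"tx": 0.4, "ty": 0, "tz": -0.3, "spin": 0},
    {"tx": 0.8, "ty": 0, "tz": -0.57, "spin": 0},
    {"tx": 1.2, "ty": 0, "tz": -0.77, "spin": 0},
    {"tx": 1.6, "ty": 0, "tz": -0.92, "spin": 0},
    {"tx": 2.0, "ty": 0, "tz": -1.02, "spin": 0},
    {"tx": 2.5, "ty": 0, "tz": -1.12, "spin": 0},
    {"tx": 3.0, "ty": 0, "tz": -1.18, "spin": 0},
    {"tx": 3.5, "ty": 0, "tz": -1.2, "spin": 0},
    {"tx": 4.0, "ty": 0, "tz": -1.2, "spin": 0},
    {"tx": 4.3, "ty": 0, "tz": -1.2, "spin": 0}
  ],
  "force": 20
}}

```text
t: 17.82
tcp_pos: [605.0, 164.2, 194.3]
tcp_rot: [-0.002, 0.571, 0.821, -0.0]
wrist_force: [0.0, 0.1, -1.9]
grip_width: 0.086
```

```bash
python3 - <<'E'
from h import *
prof();a=read_camera("wrist");b=read_camera("top")
cv2.imwrite("pics/p9.png",np.hstack([cv2.resize(a,(400,300)),cv2.resize(b[130:330,50:300],(375,300))])[:,:,::-1])
E
```

```text
t 17.82 tcp [605.  164.2 194.3] xax [-0.349  0.937  0.004] zax [-0.004  0.002 -1.   ] grip 0.086 F [ 0.   0.1 -1.9]
s -86.1 lat -1.2 z 194.3
col325 [574 558 526 515 514 514 507 520 500 517 514 519 504 298 357 329 453 433
 283 315 493 488 393 470 472 474 471 472 473 473 474 476 474 473 473 473
 478 475 481 484 483 483 486 487 513 455 261 255 258 258]
```

View pics/p9.png

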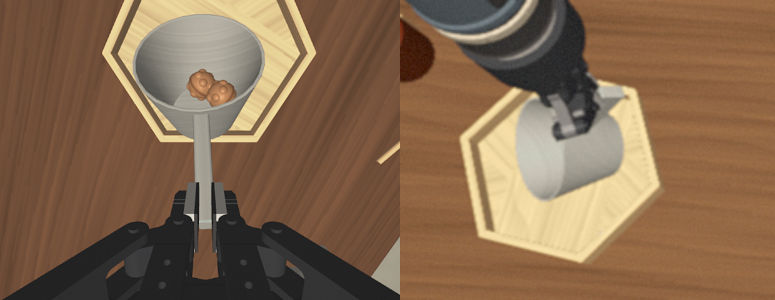

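The cup is tilted about 58°, its mouth over the dish, walnuts still inside at (203,85) and (220,95) in the left panel. It came free of the wall (weight only on the wrist). I'll re-hook the foot outside the near wall and hinge further, pressing harder.

Call:
{"api": "step_arm", "payload": {
  "increments": [
    {"tx": -0.1, "ty": 0, "tz": -0.7, "spin": 0},
    {"tx": -0.6, "ty": 0, "tz": -1.1, "spin": 0},
    {"tx": -1.5, "ty": 0, "tz": -1.2, "spin": 0},
    {"tx": -2.4, "ty": 0, "tz": -1.2, "spin": 0},
    {"tx": -2.95, "ty": 0, "tz": -1.0, "spin": 0},
    {"tx": -2.95, "ty": 0, "tz": -0.5, "spin": 0},
    {"tx": -2.95, "ty": 0, "tz": 0, "spin": 0},
    {"tx": -2.95, "ty": 0, "tz": 0, "spin": 0}
  ],
  "force": 30
}}

```text
t: 18.63
tcp_pos: [630.9, 91.1, 191.2]
tcp_rot: [-0.003, 0.572, 0.82, -0.002]
wrist_force: [-1.3, -0.5, -2.9]
grip_width: 0.089
```

Call:
{"api": "step_arm", "payload": {
  "increments": [
    {"tx": 0.4, "ty": 0, "tz": 0.05, "spin": 0},
    {"tx": 0.8, "ty": 0, "tz": 0.05, "spin": 0},
    {"tx": 1.2, "ty": 0, "tz": 0, "spin": 0},
    {"tx": 1.6, "ty": 0, "tz": 0, "spin": 0}
  ],
  "force": 20
}}

```text
t: 18.97
tcp_pos: [618.6, 131.3, 197.2]
tcp_rot: [0.001, 0.571, 0.821, 0.001]
wrist_force: [0.2, 0.6, -1.7]
grip_width: 0.082
```

```bash
python3 -c "
from h import *
prof()"
```

```text
t 18.97 tcp [618.6 131.3 197.2] xax [-0.348  0.938  0.   ] zax [ 0.002  0.001 -1.   ] grip 0.082 F [ 0.2  0.6 -1.7]
s -121.7 lat 0.1 z 197.2
col325 [586 587 570 541 545 552 551 557 545 532 529 544 543 542 287 404 448 382
 432 351 526 512 546 497 496 496 495 493 495 496 494 496 497 496 496 500
 499 501 504 508 507 507 509 508 541 488 258 282 275 276]
```

Call:
{"api": "step_arm", "payload": {
  "increments": [
    {"tx": 0, "ty": 0, "tz": -0.5, "spin": 0},
    {"tx": -0.7, "ty": 0, "tz": -0.7, "spin": 0},
    {"tx": -1.5, "ty": 0, "tz": -0.6, "spin": 0},
    {"tx": -1.9, "ty": 0, "tz": -0.2, "spin": 0},
    {"tx": -1.9, "ty": 0, "tz": 0.3, "spin": 0},
    {"tx": -1.9, "ty": 0, "tz": 0.4, "spin": 0},
    {"tx": -1.9, "ty": 0, "tz": 0.4, "spin": 0}
  ],
  "force": 30
}}

```text
t: 19.6
tcp_pos: [633.7, 85.5, 183.5]
tcp_rot: [-0.002, 0.571, 0.821, -0.001]
wrist_force: [-0.1, -0.5, -1.9]
grip_width: 0.089
```

Call:
{"api": "step_arm", "payload": {
  "increments": [
    {"tx": 0.25, "ty": 0, "tz": 0, "spin": 0},
    {"tx": 0.5, "ty": 0, "tz": 0, "spin": 0},
    {"tx": 0.75, "ty": 0, "tz": -0.02, "spin": 0},
    {"tx": 1.0, "ty": 0, "tz": -0.04, "spin": 0}
  ],
  "force": 20
}}

```text
t: 19.93
tcp_pos: [627.7, 108.7, 189.6]
tcp_rot: [0.003, 0.571, 0.821, 0.001]
wrist_force: [0.6, -2.6, 5.7]
grip_width: 0.083
```

```bash
python3 -c "
from h import *
prof()"
```

```text
t 19.93 tcp [627.7 108.7 189.6] xax [-0.347  0.938 -0.004] zax [ 0.005 -0.002 -1.   ] grip 0.083 F [ 0.6 -2.6  5.7]
s -146.1 lat 0.8 z 189.6
col325 [583 606 590 619 596 543 565 567 565 555 571 549 562 554 570 553 309 387
 414 425 428 347 503 439 474 475 476 477 477 475 478 476 474 475 474 476
 482 482 486 486 489 487 491 491 542 524 512 278 282 275]
```

Contact is made and the cup is drooping further. I'll continue rolling it over the wall top, pressing down.

Call:
{"api": "step_arm", "payload": {
  "increments": [
    {"tx": 0.35, "ty": 0, "tz": 0, "spin": 0},
    {"tx": 0.7, "ty": 0, "tz": -0.02, "spin": 0},
    {"tx": 1.05, "ty": 0, "tz": -0.04, "spin": 0},
    {"tx": 1.4, "ty": 0, "tz": -0.04, "spin": 0},
    {"tx": 1.75, "ty": 0, "tz": -0.02, "spin": 0},
    {"tx": 2.1, "ty": 0, "tz": 0.02, "spin": 0}
  ],
  "force": 20
}}

```text
t: 20.48
tcp_pos: [612.9, 158.3, 196.1]
tcp_rot: [0.007, 0.572, 0.82, 0.005]
wrist_force: [0.6, -1.7, 23.1]
grip_width: 0.085
```

```bash
python3 -c "
from h import *
prof()"
```

```text
t 20.48 tcp [612.9 158.3 196.1] xax [-0.346  0.938 -0.006] zax [ 0.018  0.001 -1.   ] grip 0.085 F [ 0.6 -1.7 23.1]
s -94.3 lat 4.1 z 196.1
col325 [530 544 536 557 557 561 537 515 539 562 549 542 549 572 556 537 545 541
 535 548 527 526 533 522 558 294 316 497 346 355 358 356 358 361 360 362
 359 360 361 362 363 365 366 366 366 533 518 511 498 245]
```

About 85° now. Rolling on further.

Call:
{"api": "step_arm", "payload": {
  "increments": [
    {"tx": 0.3, "ty": 0, "tz": 0, "spin": 0},
    {"tx": 0.6, "ty": 0, "tz": 0, "spin": 0},
    {"tx": 0.9, "ty": 0, "tz": 0, "spin": 0},
    {"tx": 1.2, "ty": 0, "tz": 0.05, "spin": 0},
    {"tx": 1.5, "ty": 0, "tz": 0.12, "spin": 0},
    {"tx": 1.8, "ty": 0, "tz": 0.2, "spin": 0}
  ],
  "force": 20
}}

```text
t: 21.03
tcp_pos: [596.3, 203.2, 190.2]
tcp_rot: [0.005, 0.571, 0.821, 0.007]
wrist_force: [-0.0, 1.6, 18.8]
grip_width: 0.086
```

```bash
python3 - <<'E'
from h import *
prof();a=read_camera("wrist");b=read_camera("top")
cv2.imwrite("pics/p10.png",np.hstack([cv2.resize(a,(400,300)),cv2.resize(b[130:330,50:300],(375,300))])[:,:,::-1])
E
```

```text
t 21.03 tcp [596.3 203.2 190.2] xax [-0.348  0.938  0.001] zax [ 0.015  0.006 -1.   ] grip 0.086 F [-0.   1.6 18.8]
s -46.5 lat 4.1 z 190.2
col325 [448 504 507 504 505 531 507 534 509 494 503 494 512 520 503 494 470 526
 506 486 509 504 508 500 508 507 508 497 502 509 512 478 416 248 250 252
 250 251 254 254 254 258 257 256 260 457 480 473 477 488]
```

Around 105° now. I'll grip firmly, lift a little so the walnuts can drop, and look.

Call:
{"api": "step_arm", "payload": {
  "increments": [
    {"tx": 0, "ty": 0, "tz": 0, "spin": 0},
    {"tx": 0, "ty": 0, "tz": -0.5, "spin": 0},
    {"tx": 0, "ty": 0, "tz": -1.2, "spin": 0},
    {"tx": 0, "ty": 0, "tz": -2, "spin": 0},
    {"tx": 0, "ty": 0, "tz": -2.4, "spin": 0},
    {"tx": 0, "ty": 0, "tz": -2.4, "spin": 0}
  ],
  "force": 100
}}

```text
t: 21.68
tcp_pos: [593.7, 201.3, 245.2]
tcp_rot: [0.002, 0.571, 0.821, 0.003]
wrist_force: [0.1, 0.4, -0.1]
grip_width: -0.003
```

```bash
python3 - <<'E'
from h import *
prof();a=read_camera("wrist");b=read_camera("top");c=read_camera("scene")
cv2.imwrite("pics/p11.png",np.vstack([np.hstack([cv2.resize(a,(400,300)),cv2.resize(b[130:330,50:300],(375,300))]),cv2.resize(c[100:300,330:580],(775,620))[:300,:775] if 0 else np.hstack([cv2.resize(c[120:280,360:530],(320,300)),np.zeros((300,455,3),np.uint8)])])[:,:,::-1])
E
```

```text
t 21.68 tcp [593.7 201.3 245.2] xax [-0.347  0.938  0.   ] zax [ 0.006  0.003 -1.   ] grip -0.003 F [ 0.1  0.4 -0.1]
s -47.4 lat 1.0 z 245.2
col325 [551 230 532 531 533 532 549 494 541 504 510 522 532 537 507 488 532 516
 529 516 524 553 548 511 538 544 487 489 488 424 332 587 226 222 221 237
 241  80  67  78  82  84  83 191 185 188 191 188 185 186]
```

View pics/p11.png

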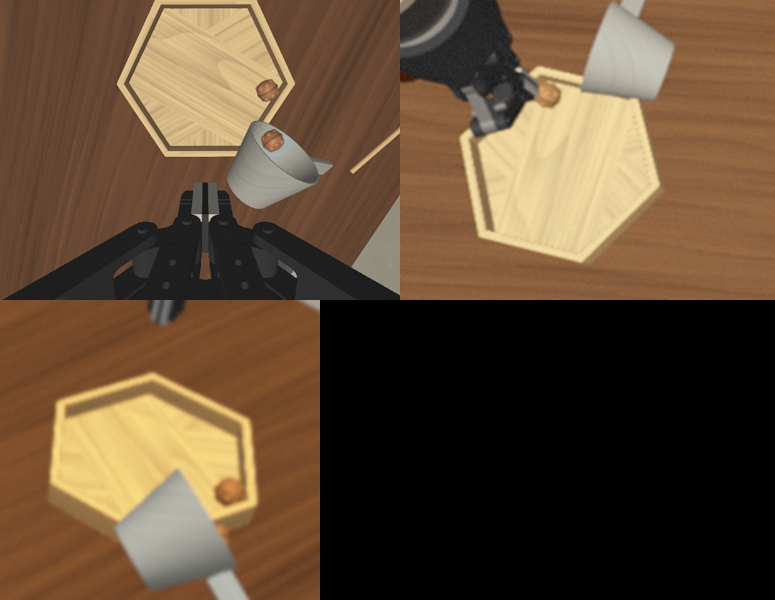

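The bar slipped out when I squeezed the tiny patch. One walnut is in the dish at (267,90). The cup has dropped across the dish's edge, and the other walnut is at its mouth at (272,140). I'll let things settle and measure numerically.

Call:
{"api": "step_arm", "payload": {
  "increments": [
    {"tx": -1, "ty": 0, "tz": -1, "spin": 0},
    {"tx": -2, "ty": 0, "tz": -2, "spin": 0},
    {"tx": -3, "ty": 0, "tz": -2.5, "spin": 0},
    {"tx": -4, "ty": 0, "tz": -2.5, "spin": 0},
    {"tx": -5, "ty": 0, "tz": -2.5, "spin": 0},
    {"tx": -6, "ty": 0, "tz": -2.5, "spin": 0},
    {"tx": -6, "ty": 0, "tz": -2.5, "spin": 0},
    {"tx": -6, "ty": 0, "tz": -2.5, "spin": 0}
  ],
  "hand": 60
}}

```text
t: 22.55
tcp_pos: [644.6, 58.0, 301.6]
tcp_rot: [-0.002, 0.573, 0.82, -0.001]
wrist_force: [-0.3, 0.3, -0.2]
grip_width: 0.6
```

```bash
cat >> h.py <<'E'
def blobs(n,lo,hi,amin=40,sv=None):
    c=camera_info(n);a=read_camera(n); h=cv2.cvtColor(a,cv2.COLOR_RGB2HSV); m=cv2.inRange(h,np.array(lo),np.array(hi))
    k,l,s,ce=cv2.connectedComponentsWithStats(m)
    for i in range(1,k):
        if s[i,4]>=amin: print(n,s[i].tolist(),ce[i].round(1),"z14:",ray(c,*ce[i],14).round(0),"z22:",ray(c,*ce[i],22).round(0))
    return a
E
python3 - <<'E'
from h import *
sz()
im=cv2.imread("pics/w1.png");h=cv2.cvtColor(im,cv2.COLOR_BGR2HSV);print("walnut hsv",h[85,310],h[60,360],h[90,290],"cup",h[220,325],h[150,325],"wood",h[400,325],"yell")
t=cv2.cvtColor(cv2.imread("pics/top1.png"),cv2.COLOR_BGR2HSV);print("top walnut",t[262,380],t[254,397],"cup",t[300,421],t[232,393],"counter",t[400,300],"dish",t[240,157])
a=read_camera("wrist");b=read_camera("top")
cv2.imwrite("pics/p12.png",np.hstack([cv2.resize(a,(440,330)),cv2.resize(b[130:330,100:318],(360,330))])[:,:,::-1])
cv2.imwrite("pics/w12.png",a[:,:,::-1]);cv2.imwrite("pics/t12.png",b[:,:,::-1])
E
```

```text
t 22.55 tcp [644.6  58.  301.6] xax [-0.344  0.939  0.002] zax [-0.004  0.001 -1.   ] grip 0.6 F [-0.3  0.3 -0.2]
s -199.5 lat -1.0 z 301.6
walnut hsv [ 13 131 202] [ 12 137 149] [ 13 132 176] cup [ 90  12 212] [ 22  23 123] wood [ 12 126 132] yell
top walnut [ 16 108 226] [ 15 124 205] cup [ 85   8 198] [ 21  25 145] counter [ 14 147 137] dish [ 21  89 224]
```

```bash
cat >> h.py <<'E'
def asc(im,r0,r1,c0,c1,st_=(4,2)):
    h=cv2.cvtColor(im,cv2.COLOR_BGR2HSV).astype(int)
    for r in range(r0,r1,st_[0]):
        s=""
        for q in range(c0,c1,st_[1]):
            H,S,V=h[r,q]
            s+="#" if V<60 else ("M" if V>165 else "m") if S<55 else "d" if H>=18 else "W" if S<150 and V>165 and H<18 else "."
        print(f"{r:3d} "+s)
E
python3 - <<'E'
from h import *
t=cv2.imread("pics/t12.png");print("top cols 80..300");asc(t,120,320,80,300)
w=cv2.imread("pics/w12.png");print("wrist cols 200..640");asc(w,0,360,200,640,(8,4))
E
```

```text
top cols 80..300
120 mmmmmmmmmmmmmmmmmmmmmmmmmmmmmm....................................##mm###mmmmmmmm#..mm........................
124 mmmmmmmmmmmmmmmmmmmmmmmmmmmmmm......................................#m#mmmMMMMMm######........................
128 mmmmmmmmmmmmmmmmmmmmmmmmmmmmmm.......................................m###mMMMMMm##mm#mm.......................
132 mmmmmmmmmmmmmmmmmmmmmmmmmmmmmm.......................................m####mMMMMMmmmmmmm.......................
136 mmmmmmmmmmmmmmmmmmmmmmmmmmmmmm........................................m#mmmMMMMMMm####........................
140 mmmmmmmmmmmmmmmmmmmmmmmmmmmmmm.........................................m#m#mMMMMM...mm........................
144 mmmmmmmmmmmmmmmmmmmmmmmmmmmmmm..........................................MMmmMMMMMMmmmmm.......................
148 mmmmmmmmmmmmmmmmmmmmmmmmmmmmmm..........................................Mmmmmmmmmmmmmmmm......................
152 mmmmmmmmmmmmmmmmmmmmmmmmmmmmmm.....................................MMMmmmmmmmMMMMMMmmmm#......................
156 mmmmmmmmmmmmmmmmmmmmmmmmmmmmmm..............
[... 9161 characters left out ...]
MMMMMMMMMM
312 ......##mmmm###...................................###mmmm##mMMMMmmmmmmmM...............MMMMMMMMMMMMMMMMMMMMMMM
320 ....###mmmm#####.................................####mmmmm###mmmmmmmmmm...............MMMMMMMMMMMMMMMMMMMMMMMM
328 ...###mmmmm#####.................................#####mmmm####mmmmmmmM...............MMMMMMMMMMMMMMMMMMMMMMMMM
336 ..####mmmm######............d....................######mmmm####MMMM.................MMMMMMMMMMMMMMMMMMMMMMMMMM
344 .####mmmm#######..........ddddd..................#######mmmm####..................mMMMMMMMMMMMMMMMMMMMMMMMMMMM
352 ######MMMm#####..........dddddd...................#####mMMM#######...............MMMMMMMMMMMMMMMMMMMMMMMMMMMMM
```

ASCII maps show that one walnut is in the dish at top (146,192). The cup happened to land upright on the counter by the dish with the other walnut inside. Its rim centre in the wrist view is (392,136) and its handle tail (532,148). I'll compute a regrasp of the tail.

```bash
python3 - <<'E'
from h import *
sz();c=camera_info("wrist")
w=cv2.cvtColor(cv2.imread("pics/w12.png"),cv2.COLOR_BGR2HSV);m=(w[:,:,1]<55).astype(np.uint8);m[210:]=0;m[:70]=0;m[:,560:]=0
k,l,s,ce=cv2.connectedComponentsWithStats(m);i=1+np.argmax(s[1:,4]);p=cv2.findNonZero((l==i).astype(np.uint8))[:,0]
body=p[p[:,0]<452];e,r=cv2.minEnclosingCircle(body);print("bbox",s[i],"circle",e,r)
hd=p[p[:,0]>470];print("handle top edge/bottom at cols",[(q,hd[hd[:,0]==q][:,1].min(),hd[hd[:,0]==q][:,1].max()) for q in(475,500,520,528)],hd[:,0].max())
A=ray(c,*e,78);print("cup",A)
for z in(72,): 
    q=hd[:,0].max(); rr=hd[hd[:,0]>q-4][:,1].mean(); T=ray(c,q,148,z);print("tail",T,np.hypot(*(T-A)[:2]),"yaw",np.degrees(np.arctan2(*(A-T)[:2][::-1])), "r",np.hypot(*T[:2]))
E
```

```text
t 22.65 tcp [644.2  59.8 302.6] xax [-0.347  0.938  0.002] zax [-0.002  0.001 -1.   ] grip 0.599 F [-0.6 -0.3  0.4]
s -197.7 lat -0.7 z 302.6
bbox [  329    72   206   127 12816] circle (390.4283142089844, 135.1433563232422) 64.2395248413086
handle top edge/bottom at cols [(475, np.int32(137), np.int32(151)), (500, np.int32(140), np.int32(154)), (520, np.int32(142), np.int32(155)), (528, np.int32(143), np.int32(156))] 534
cup [678.558705  123.3620537  78.       ]
tail [803.5932314  157.32634367  72.        ] 129.5654498115615 yaw -164.80291849951118 r 818.8489848337126
```

The handle now points away from the robot, with its tail at r=819, out of reach. I'll take the cup by its near rim (one finger inside), slide it back and right until the handle is reachable, and then re-grip the handle.

Call:
{"api": "step_arm", "payload": {
  "increments": [
    {"tx": 0.9, "ty": 0.1, "tz": 1.3, "spin": 0},
    {"tx": 1.91, "ty": 0.17, "tz": 2.8, "spin": 0},
    {"tx": 1.91, "ty": 0.17, "tz": 4.4, "spin": 0},
    {"tx": 1.91, "ty": 0.17, "tz": 6, "spin": 0},
    {"tx": 1.91, "ty": 0.17, "tz": 7.5, "spin": 0},
    {"tx": 1.91, "ty": 0.17, "tz": 8.8, "spin": 0},
    {"tx": 1.91, "ty": 0.17, "tz": 9.7, "spin": 0},
    {"tx": 1.91, "ty": 0.17, "tz": 9.86, "spin": 0},
    {"tx": 1.91, "ty": 0.17, "tz": 9.86, "spin": 0}
  ]
}}

```text
t: 23.4
tcp_pos: [629.4, 106.6, 54.6]
tcp_rot: [-0.002, 0.571, 0.821, -0.002]
wrist_force: [-1.2, 0.7, 0.9]
grip_width: 0.602
```

Call:
{"api": "step_arm", "payload": {
  "increments": [
    {"tx": 0, "ty": 0, "tz": 0, "spin": 0},
    {"tx": 0, "ty": 0, "tz": 0, "spin": 0},
    {"tx": 0, "ty": 0, "tz": 0, "spin": 0},
    {"tx": 0, "ty": 0, "tz": 0, "spin": 0},
    {"tx": 0, "ty": 0, "tz": 0, "spin": 0}
  ],
  "hand": 0,
  "force": 25
}}

```text
t: 23.82
tcp_pos: [635.1, 104.9, 60.7]
tcp_rot: [0.003, 0.572, 0.82, 0.002]
wrist_force: [0.0, -2.0, 4.8]
grip_width: 0.063
```

```bash
python3 - <<'E'
from h import *
sz();a=read_camera("wrist");asc(a[:,:,::-1].copy(),0,300,150,640,(14,6))
E
```

```text
t 23.82 tcp [635.1 104.9  60.7] xax [-0.346  0.938 -0.003] zax [ 0.007 -0.001 -1.   ] grip 0.063 F [ 0.  -2.   4.8]
s -152.2 lat 6.4 z 60.7
  0 ddddddddddddddddddddddddddddddddddddddddddddddddddddddddddddddd....dddd...........
 14 dddddddddddddddddddddddddddddddddddddddddddddddddddddddddddddd...ddddW............
 28 dddddddddddddddddddddddddddddddddddddddddddddddddddddddddddd....dddd..............
 42 ddddddddddddddddddddddddddddddddddddddddddddddddddddddddddd...dddd................
 56 ddddddddddddddddddddddddddddddddddddddddddddddddddddddddd....dddd.................
 70 .ddddddddddddddddddddddddddddddddddddddddddddddddddddddd...dddd...................
 84 ...ddddddddddddddddddddddddddddddddddddddddddddddddddd....dddd....................
 98 ....ddddddddddddddddddddddddddddddddddddddddddddddddd...dddd......................
112 dd....ddddddddddddddddddddddddddddddddddddddddddddd...Wdddd.......................
126 dddW...ddddddddddddddddddddddddddddddddddddddddddd...dddd.........................
140 .dddd....ddddddddddddddddddddd.d.....d.............Wddd...........................
154
[... 253 characters left out ...]
....
196 ..........................................mmmmMMmmmmmmmmmmmmmmmmMMMM..............
210 ......................................mmmMMm.....MMMMmmmmmmmmmmmmmmmmmmM..........
224 ....................................mmMMM...W.......MMMmmmmmmmmmmmmmmmmmmMm.......
238 ...................................MMMMMM...W.W.W...MMmMmmmmmmmmmmmmmmmmmmmMm.....
252 .................................MMMMMMMM...WWWW..mMMMMMmmmmmmmmmmmmmmmmmmmmmM....
266 ................................MmmMMMMMMMMm.mmMMMMMMMMMmmmmmmmmmmmmmmmmmmmmmmM...
280 ..............................mMmmmmMMMMMMMMMMMMMMMMMmMmmmmmmmmmmmmmmmmmmmmmmmMm..
294 ..........................mm#mM#mmmmmMMMMMMMMMMMMMMMMmmmmmmmmmmmmmmmmmmmmmmmmmmMmm
```

Call:
{"api": "step_arm", "payload": {
  "increments": [
    {"tx": 0, "ty": 0, "tz": 0, "spin": 0},
    {"tx": 0, "ty": 0, "tz": -0.2, "spin": 0},
    {"tx": 0, "ty": 0, "tz": -0.4, "spin": 0},
    {"tx": -0.2, "ty": -0.3, "tz": -0.4, "spin": 0},
    {"tx": -0.6, "ty": -0.9, "tz": -0.4, "spin": 0},
    {"tx": -1.2, "ty": -1.8, "tz": -0.4, "spin": 0},
    {"tx": -1.9, "ty": -2.8, "tz": -0.4, "spin": 0},
    {"tx": -2.6, "ty": -3.9, "tz": -0.4, "spin": 0},
    {"tx": -3.3, "ty": -4.9, "tz": -0.4, "spin": 0},
    {"tx": -3.9, "ty": -5.8, "tz": -0.4, "spin": 0},
    {"tx": -4.3, "ty": -6.4, "tz": -0.4, "spin": 0},
    {"tx": -4.5, "ty": -6.7, "tz": -0.4, "spin": 0},
    {"tx": -4.5, "ty": -6.7, "tz": -0.2, "spin": 0},
    {"tx": -4.5, "ty": -6.7, "tz": 0, "spin": 0},
    {"tx": -4.5, "ty": -6.7, "tz": 0, "spin": 0}
  ],
  "force": 45
}}

```text
t: 25.12
tcp_pos: [508.8, -61.2, 63.5]
tcp_rot: [-0.002, 0.572, 0.82, -0.005]
wrist_force: [-22.1, -6.1, 38.4]
grip_width: 0.024
```

Call:
{"api": "step_arm", "payload": {
  "increments": [
    {"tx": 0, "ty": 0, "tz": 0, "spin": 0},
    {"tx": 0, "ty": 0, "tz": 0, "spin": 0},
    {"tx": 0, "ty": 0, "tz": -1, "spin": 0},
    {"tx": 0, "ty": 0, "tz": -2.4, "spin": 0},
    {"tx": 0, "ty": 2, "tz": -3.6, "spin": -0.12},
    {"tx": 0, "ty": 3.2, "tz": -4, "spin": -0.24},
    {"tx": 0, "ty": 4.2, "tz": -4, "spin": -0.36},
    {"tx": 0, "ty": 5, "tz": -4, "spin": -0.48},
    {"tx": 0, "ty": 5, "tz": -4, "spin": -0.6},
    {"tx": 0, "ty": 5, "tz": -4, "spin": -0.72},
    {"tx": 0, "ty": 5, "tz": -4, "spin": -0.84},
    {"tx": 0, "ty": 5, "tz": -4, "spin": -0.96},
    {"tx": 0, "ty": 5, "tz": -4, "spin": -1.08},
    {"tx": 0, "ty": 5, "tz": -4, "spin": -1.2},
    {"tx": 0, "ty": 5, "tz": -4, "spin": -1.32},
    {"tx": 0, "ty": 5, "tz": -4, "spin": -1.43},
    {"tx": 0, "ty": 5, "tz": -4, "spin": -1.47},
    {"tx": 0, "ty": 5, "tz": -4, "spin": -1.47}
  ],
  "hand": 40
}}

```text
t: 26.62
tcp_pos: [629.6, -14.4, 155.2]
tcp_rot: [-0.002, -0.127, 0.992, 0.001]
wrist_force: [0.2, 0.3, 0.7]
grip_width: 0.4
```

```bash
python3 - <<'E'
from h import *
sz();a=read_camera("wrist");cv2.imwrite("pics/w13.png",a[:,:,::-1]);b=read_camera("top");cv2.imwrite("pics/t13.png",b[:,:,::-1]);asc(a[:,:,::-1].copy(),0,400,0,640,(14,6))
asc(b[:,:,::-1].copy(),140,320,200,420,(6,3))
E
```

```text
t 26.62 tcp [629.6 -14.4 155.2] xax [-0.968 -0.251  0.005] zax [-0.005  0.001 -1.   ] grip 0.4 F [0.2 0.3 0.7]
s -262.2 lat -40.1 z 155.2
  0 .........................................MMmmmmmmmmmmmmmmmmmmmmM...........................................
 14 .......................................MmmmmmmmmmmmmmmmmmmmmmmmmmM.........................................
 28 .....................................MMmmmmmmmmmmmmmmmmmmmmmmmmmmmmM.......................................
 42 ....................................MmmmmmmmmmmmmmmmmmmmmmmmmmmmmmmmM......................................
 56 ....................................mmmmmmmmmmmmMMMMMMMMMMMmmmmmmmmmmM.....................................
 70 ...................................MmmmmmmmmmmMMMMMMMMWWWWWMmmmmmmmmmM.....................................
 84 ...................................MmmmmmmmmmMMMMMMMMWWWWWWWMmmmmmmmmm.....................................
 98 ...................................MmmmmmmmmmMMMMMMMM..WWW..MmmmmmmmmM.....................................
112 ....................................mmmmmmmmmmMMMMMMMMMMW.MMMm
[... 3955 characters left out ...]
mmmmmmmmmmmmmmmmmmmmmmmmmmmmmmmmmmWWMMMMMMmmmmM.....................
272 mmmmmmmmmmmmmmmmmmmmmmmmmmmmmmmmmmmmmmm.WWMMMMMmmmmM......................
278 mmmmmmmmmmmmmmmmmmmmmmmmmmmmmmmmmmmmmmmmMMMMMMmmmmM.......................
284 mmmmmmmmmmmmmmmmmmmmmmmmmmmmmmmmmmmmmmmmMMMmmmmmM.........................
290 mmmmmmmmmmmmmmmmmmmmmmmmmmmmmmmmmmmmmmmmmmmmMM............................
296 mmmmmmmmmmmmmmmmmmmmmmmmmmmmmmmmmmmmmm....................................
302 mmmmmmmmmmmmmmmmmmmmmmmmmmmmmmmmmmmmmm....................................
308 mmmmmmmmmmmmmmmmmmmmmmmmmmmmmmmmmmmmmm....................................
314 mmmmmmmmmmmmmmmmmmmmmmmmmmmmmmmmmmmmm.....................................
```

The cup is standing, its walnut inside at wrist (340,85), and the handle now points at the gripper with its tail near (337,315). I'll compute the tail grasp.

```bash
python3 - <<'E'
from h import *
o,R=st();c=camera_info("wrist")
w=cv2.cvtColor(cv2.imread("pics/w13.png"),cv2.COLOR_BGR2HSV);m=(w[:,:,1]<55)&(w[:,:,2]>150)
P=[]
for r in range(206,322,3):
    q=np.where(m[r,300:372])[0]
    if len(q)>6:P.append([300+q.mean(),r,len(q)])
P=np.array(P);print(P[[0,-1]])
W=np.array([ray(c,u,v,72) for u,v,_ in P]);d=W[0]-W[-1];y=np.degrees(np.arctan2(d[1],d[0]));print("tail",W[-1],"yaw",y)
T=W[-1];u=d/np.linalg.norm(d)
tgt=T+u*1.0;print("cup",T+130*u)
inc([tgt[0],tgt[1],60],y)
E
```

```text
t 26.72 tcp [630.1 -14.5 155.7] xax [-0.968 -0.25   0.003] zax [-0.004  0.001 -1.   ] grip 0.397 F [ 0.5  0.6 -0.7]
[[325.5 206.   20. ]
 [336.  314.   17. ]]
tail [674.75736175   1.12937973  72.        ] yaw -160.19166599434695
cup [552.44926836 -42.9243408   72.        ]
t 26.72 tcp [630.1 -14.5 155.7] xax [-0.968 -0.25   0.003] zax [-0.004  0.001 -1.   ] grip 0.397 F [ 0.5  0.6 -0.7]
inc tx,ty,tz,spin [-1.86  0.15  3.82] -0.093 yaw now -165.5
```

Call:
{"api": "step_arm", "payload": {
  "increments": [
    {"tx": -1, "ty": 0.15, "tz": 0, "spin": -0.093},
    {"tx": -1.86, "ty": 0.15, "tz": 0.3, "spin": -0.093},
    {"tx": -1.86, "ty": 0.15, "tz": 1.5, "spin": -0.093},
    {"tx": -1.86, "ty": 0.15, "tz": 2.8, "spin": -0.093},
    {"tx": -1.86, "ty": 0.15, "tz": 3.7, "spin": -0.093},
    {"tx": -1.86, "ty": 0.15, "tz": 3.82, "spin": -0.093},
    {"tx": -1.86, "ty": 0.15, "tz": 3.82, "spin": -0.093}
  ]
}}

```text
t: 27.3
tcp_pos: [672.7, 0.8, 58.4]
tcp_rot: [-0.003, -0.172, 0.985, 0.001]
wrist_force: [-0.1, -0.1, -0.2]
grip_width: 0.401
```

Call:
{"api": "step_arm", "payload": {
  "increments": [
    {"tx": 0, "ty": 0, "tz": 0, "spin": 0},
    {"tx": 0, "ty": 0, "tz": 0, "spin": 0},
    {"tx": 0, "ty": 0, "tz": 0, "spin": 0},
    {"tx": 0, "ty": 0, "tz": 0, "spin": 0},
    {"tx": 0, "ty": 0, "tz": -0.2, "spin": 0},
    {"tx": 0, "ty": 0, "tz": -0.6, "spin": 0},
    {"tx": 0, "ty": 0, "tz": -1, "spin": 0},
    {"tx": 0, "ty": 0, "tz": -1.2, "spin": 0},
    {"tx": 0, "ty": 0, "tz": -1.2, "spin": 0}
  ],
  "hand": 0,
  "force": 50
}}

```text
t: 28.05
tcp_pos: [677.0, 0.4, 94.8]
tcp_rot: [0.002, -0.172, 0.985, -0.001]
wrist_force: [0.4, -0.5, -0.5]
grip_width: 0.112
```

```bash
python3 - <<'E'
from h import *
sz();a=read_camera("wrist");asc(a[:,:,::-1].copy(),0,400,150,520,(16,7))
inc(C0-276*D+[0,0,82],110.3)
E
```

```text
t 28.05 tcp [6.77e+02 4.00e-01 9.48e+01] xax [-0.941 -0.339 -0.004] zax [ 0.005 -0.    -1.   ] grip 0.112 F [ 0.4 -0.5 -0.5]
s -264.8 lat 9.4 z 94.8
  0 ....MmmmmmmmmmmmMMMMMMMMMMM......WWMMmmmmmmmmmmmMM...
 16 .....MMmmmmmmmmmmMMMMMMMMMMMMM..MMMMmmmmmmmmmmmM.....
 32 .......MmmmmmmmmmmMMMMMMMMMMMMMMMMMmmmmmmmmmmMM......
 48 .........MMmmmmmmmmMMMMMMMMMMMMMMmmmmmmmmmmM.........
 64 ...........MMMmmmmmmmmmMMMMMMMmmmmmmmmmmMM...........
 80 ...............MMMmmmmmmmmmmmmmmmmmmMMm..............
 96 ....................MMMMMMMMMMMMM....................
112 ........................MMMMM........................
128 ........................MMMMM........................
144 ........................MMMMM........................
160 ........................MMMMM........................
176 ........................MMMMm........................
192 ........................MMMMm........................
208 ........................MMMMm........................
224 ........................MMMM.........................
240 ........................MMMM.........................
256 ........................MMMM.........................
272 ........................MMMM.........................
288 ........................MMMM.........................
304 .....................mm#MMMMmmm......................
320 ..................###mm#....#mm##m...................
336 ..................##mmm#....#mm###...................
352 ................######Mm....m######..................
368 .....####m#############m....m#############m####......
384 .######################m....m#####################...
t 28.1 tcp [6.765e+02 4.000e-01 9.370e+01] xax [-0.941 -0.339 -0.003] zax [ 0.003 -0.    -1.   ] grip 0.115 F [ 0.1 -0.7 -2.4]
inc tx,ty,tz,spin [ 0.36 -0.46  0.47] 1.563 yaw now -160.2
```

Call:
{"api": "step_arm", "payload": {
  "increments": [
    {"tx": 0, "ty": 0, "tz": -0.5, "spin": 0.04},
    {"tx": 0.1, "ty": -0.1, "tz": -1, "spin": 0.12},
    {"tx": 0.2, "ty": -0.2, "tz": -1.2, "spin": 0.23},
    {"tx": 0.3, "ty": -0.3, "tz": -1.2, "spin": 0.35},
    {"tx": 0.36, "ty": -0.46, "tz": -1.2, "spin": 0.47},
    {"tx": 0.36, "ty": -0.46, "tz": -1.2, "spin": 0.59},
    {"tx": 0.36, "ty": -0.46, "tz": -1.2, "spin": 0.71},
    {"tx": 0.36, "ty": -0.46, "tz": -1.2, "spin": 0.83},
    {"tx": 0.36, "ty": -0.46, "tz": -1.2, "spin": 0.95},
    {"tx": 0.36, "ty": -0.46, "tz": -1.2, "spin": 1.07},
    {"tx": 0.36, "ty": -0.46, "tz": -1.2, "spin": 1.19},
    {"tx": 0.36, "ty": -0.46, "tz": -1.2, "spin": 1.31},
    {"tx": 0.36, "ty": -0.46, "tz": -1.2, "spin": 1.42},
    {"tx": 0.36, "ty": -0.46, "tz": -1.2, "spin": 1.51},
    {"tx": 0.36, "ty": -0.46, "tz": -1.0, "spin": 1.563},
    {"tx": 0.36, "ty": -0.46, "tz": -0.5, "spin": 1.563},
    {"tx": 0.36, "ty": -0.46, "tz": 0.1, "spin": 1.563},
    {"tx": 0.36, "ty": -0.46, "tz": 0.42, "spin": 1.563},
    {"tx": 0.36, "ty": -0.46, "tz": 0.47, "spin": 1.563}
  ]
}}

```text
t: 29.68
tcp_pos: [668.5, -13.2, 76.1]
tcp_rot: [-0.003, 0.571, 0.821, -0.002]
wrist_force: [-0.3, 0.3, -1.3]
grip_width: 0.111
```

Call:
{"api": "step_arm", "payload": {
  "increments": [
    {"tx": 0.3, "ty": 0, "tz": 0, "spin": 0},
    {"tx": 0.6, "ty": 0, "tz": 0, "spin": 0},
    {"tx": 0.75, "ty": 0, "tz": 0, "spin": 0},
    {"tx": 0.75, "ty": 0, "tz": 0, "spin": 0}
  ],
  "force": 20
}}

```text
t: 30.02
tcp_pos: [670.4, -4.1, 86.4]
tcp_rot: [0.012, 0.573, 0.82, -0.003]
wrist_force: [4.2, -16.1, 4.7]
grip_width: 0.109
```

```bash
python3 -c "
from h import *
prof()"
```

```text
t 30.02 tcp [670.4  -4.1  86.4] xax [-0.343  0.939 -0.022] zax [ 0.015 -0.018 -1.   ] grip 0.109 F [  4.2 -16.1   4.7]
s -266.7 lat 1.7 z 86.4
col325 [233 627 632 628 624 630 640 627 630 627 329 331 590 474 621 622 622 621
 621 621 623 622 623 623 624 624 625 624 625 627 627 628 626 631 632 633
 634 635 634 634 281 300 296 293 292 293 302 314 317 307]
```

Contact (16 N). Now the hinge arc up to about φ=70°.

Call:
{"api": "step_arm", "payload": {
  "increments": [
    {"tx": 0.15, "ty": 0, "tz": -0.35, "spin": 0},
    {"tx": 0.35, "ty": 0, "tz": -0.67, "spin": 0},
    {"tx": 0.55, "ty": 0, "tz": -0.97, "spin": 0},
    {"tx": 0.77, "ty": 0, "tz": -1.3, "spin": 0},
    {"tx": 1.0, "ty": 0, "tz": -1.62, "spin": 0},
    {"tx": 1.25, "ty": 0, "tz": -1.93, "spin": 0},
    {"tx": 1.53, "ty": 0, "tz": -2.23, "spin": 0},
    {"tx": 1.83, "ty": 0, "tz": -2.52, "spin": 0},
    {"tx": 2.15, "ty": 0, "tz": -2.78, "spin": 0},
    {"tx": 2.5, "ty": 0, "tz": -3.04, "spin": 0},
    {"tx": 2.85, "ty": 0, "tz": -3.27, "spin": 0},
    {"tx": 3.2, "ty": 0, "tz": -3.47, "spin": 0},
    {"tx": 3.6, "ty": 0, "tz": -3.67, "spin": 0}
  ],
  "force": 20
}}

```text
t: 31.15
tcp_pos: [634.9, 87.5, 175.6]
tcp_rot: [0.004, 0.572, 0.82, 0.001]
wrist_force: [1.5, -4.7, 6.2]
grip_width: 0.11
```

```bash
python3 -c "
from h import *
prof()"
```

```text
t 31.15 tcp [634.9  87.5 175.6] xax [-0.346  0.938 -0.006] zax [ 0.007 -0.003 -1.   ] grip 0.11 F [ 1.5 -4.7  6.2]
s -168.4 lat 0.2 z 175.6
col325 [632 616 623 586 565 553 557 556 558 566 540 544 548 561 549 561 350 468
 476 457 411 323 494 452 496 496 498 496 497 495 498 498 498 496 499 497
 497 499 501 499 500 500 500 501 502 564 510 281 278 271]
```

Call:
{"api": "step_arm", "payload": {
  "increments": [
    {"tx": 0.4, "ty": 0, "tz": -0.2, "spin": 0},
    {"tx": 0.8, "ty": 0, "tz": -0.35, "spin": 0},
    {"tx": 1.2, "ty": 0, "tz": -0.47, "spin": 0},
    {"tx": 1.6, "ty": 0, "tz": -0.54, "spin": 0},
    {"tx": 2.0, "ty": 0, "tz": -0.58, "spin": 0},
    {"tx": 2.4, "ty": 0, "tz": -0.6, "spin": 0},
    {"tx": 2.8, "ty": 0, "tz": -0.58, "spin": 0},
    {"tx": 3.2, "ty": 0, "tz": -0.54, "spin": 0},
    {"tx": 3.6, "ty": 0, "tz": -0.48, "spin": 0}
  ],
  "force": 20
}}

```text
t: 31.95
tcp_pos: [603.1, 175.6, 189.0]
tcp_rot: [0.002, 0.571, 0.821, 0.004]
wrist_force: [-0.1, -0.3, 15.8]
grip_width: 0.11
```

```bash
python3 - <<'E'
from h import *
prof();a=read_camera("wrist");asc(a[:,:,::-1].copy(),0,400,120,560,(14,6))
E
```

```text
t 31.95 tcp [603.1 175.6 189. ] xax [-0.348  0.938  0.001] zax [ 0.008  0.004 -1.   ] grip 0.11 F [-0.1 -0.3 15.8]
s -74.8 lat 1.0 z 189.0
col325 [520 534 539 532 534 520 538 531 539 513 501 505 533 520 504 521 532 523
 563 577 525 487 524 526 535 525 509 508 513 506 186 488 280 281 282 282
 283 281 281 284 285 283 285 290 288 287 407 491 494 484]
  0 ..............dd..dddddddddddddddddddddddddddddddddd..ddW.................
 14 .............dd..dddddddddddddddddddddddddddddddddddd..ddW................
 28 ............dd..dddddddddddddddddddddddddddddddddddddd..ddW...............
 42 ...........dd..dddddddddddddddddddddddddddddddddddddddd..ddW..............
 56 ..........dd..dddddddddddddddddddddddddddddddddddddddddd..ddW.............
 70 .........dd..dddddddddddddddddddddddddddddddddddddddddddd..ddW............
 84 ........dd..dddddddddddddddddddddddddddddddddddddddddd......ddW...........
 98 .......dd..ddddddddddddddddddddddddddddddddddddddddd...WWW...ddW..........
112 .......ddW..dddddddddddddddddddddddddddddddddddddddd......W..dd...........
126 .........dd..dddddddddddddddddddddd
[... 840 characters left out ...]
...................mmmmmMMmmmmmmmmmmmmm.............................
294 ..........................mmmmmm#mmmm#mmmmmm..............................
308 ...........................###mm#mmmm#mmm##...............................
322 ..........................###mmm#mmmm#mmm###..............................
336 ..........................###mmm#mmmm##mm####.............................
350 ........................#######M#mmmm#########............................
364 ............#######..############mmmm#m##########..#######................
378 ........#########################MMMMmm#######################............
392 ....#############################MMMmmm###########################........
```

Around 97° now, with the first walnut safely in the dish at (455,105). A bit further, then lift gently without hard squeezing.

Call:
{"api": "step_arm", "payload": {
  "increments": [
    {"tx": 0.4, "ty": 0, "tz": 0.05, "spin": 0},
    {"tx": 0.8, "ty": 0, "tz": 0.1, "spin": 0},
    {"tx": 1.2, "ty": 0, "tz": 0.2, "spin": 0},
    {"tx": 1.5, "ty": 0, "tz": 0.3, "spin": 0},
    {"tx": 1.8, "ty": 0, "tz": 0.4, "spin": 0}
  ],
  "force": 20
}}

```text
t: 32.47
tcp_pos: [584.8, 217.2, 173.1]
tcp_rot: [-0.001, 0.571, 0.821, -0.0]
wrist_force: [-0.5, 0.2, -0.4]
grip_width: 0.0
```

Call:
{"api": "step_arm", "payload": {
  "increments": [
    {"tx": 0, "ty": 0, "tz": -0.3, "spin": 0},
    {"tx": 0, "ty": 0, "tz": -0.8, "spin": 0},
    {"tx": 0, "ty": 0, "tz": -1.4, "spin": 0},
    {"tx": 0, "ty": 0, "tz": -1.8, "spin": 0},
    {"tx": 0, "ty": 0, "tz": -1.8, "spin": 0},
    {"tx": 0, "ty": 0, "tz": -1.8, "spin": 0}
  ],
  "force": 30
}}

```text
t: 32.97
tcp_pos: [586.7, 215.3, 219.4]
tcp_rot: [0.0, 0.572, 0.82, 0.0]
wrist_force: [0.6, -0.1, 0.0]
grip_width: 0.001
```

```bash
python3 - <<'E'
from h import *
prof();a=read_camera("wrist");asc(a[:,:,::-1].copy(),0,400,120,560,(14,6))
b=read_camera("scene");asc(b[:,:,::-1].copy(),150,260,370,510,(4,2))
E
```

```text
t 32.97 tcp [586.7 215.3 219.4] xax [-0.346  0.938  0.   ] zax [ 0.001  0.    -1.   ] grip 0.001 F [ 0.6 -0.1  0. ]
s -31.9 lat -0.7 z 219.4
col325 [232 227 553 357 537 539 542 544 563 503 549 516 528 519 533 322 378 397
 314 535 504 516 548 410 497 481 494 512 485 484 313 515 521 515 507 493
 509  75  74  85  85  84  83 188 184 191 189 188 185 186]
  0 ..........................................................................
 14 ......................dddddddddddddddddddddddddddd........................
 28 .....................dd..........................dd.......................
 42 ...................Wdd.dddddddddddddddddddddddddd.dd......................
 56 ..................WdW.dddddddddddddddddddddddddddd.dd.....................
 70 .................ddW.dddddddddddddddddddddddddddddd.ddW...................
 84 ................dd..dddddddddddddddddddddddddddddddd.ddd..................
 98 ...............dd..dddddddddddddddddddddddddddddddddd.Wdd.................
112 ..............dd.dddddddddddddddddd...dddddddddddddddd..dd................
126 .............dd.ddddddddddddddddd
[... 2942 characters left out ...]
ddddddW........WddW......
226 ...............mmmmmmmmmmmmmmmmmmmmddddddddddddddddd........dddW......
230 .................mmmmmmmmmmmmmmdddddddddddddddddddddd..dddddddd.......
234 .....................mmmmmdddddddddddddddddddddddddddddddd............
238 ..........................WdddddddddddddddddddddddWd..................
242 ..............................dddddddddddddddW........................
246 .................................WdddddW..............................
250 ......................................................................
254 ......................................................................
258 ......................................................................
```

Both walnuts are now in the dish, at wrist (340,130) and (450,160). The cup slipped out again and lies at the near side of the dish. I'll use my last viewed picture to see how it lies.

```bash
python3 - <<'E'
from h import *
a=read_camera("wrist");c=read_camera("scene");t=read_camera("top")
cv2.imwrite("pics/w14.png",a[:,:,::-1])
cv2.imwrite("pics/p13.png",np.hstack([cv2.resize(c[100:280,350:530],(400,400)),cv2.resize(a[100:420,150:470],(400,400))])[:,:,::-1])
E
```

```text
(no output)
```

View pics/p13.png

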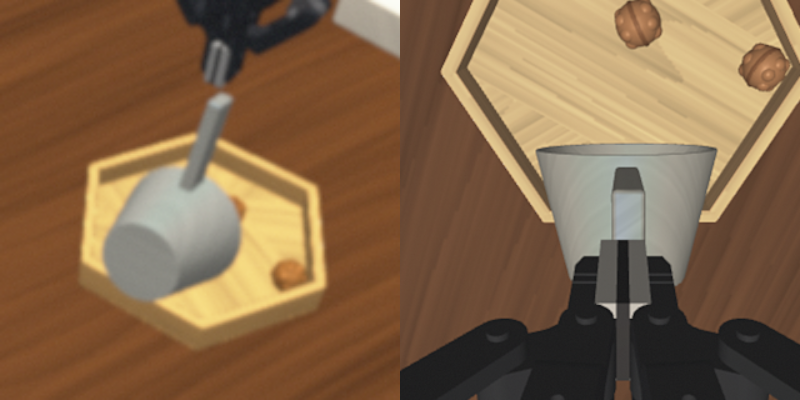

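The cup lies over the near wall. Its mouth faces the dish centre and the handle points straight up under the gripper, while both walnuts lie clear in the dish. I can grasp the handle from above. I'll work out its top position.

```bash
python3 - <<'E'
from h import *
sz();c=camera_info("wrist")
w=cv2.cvtColor(cv2.imread("pics/w14.png"),cv2.COLOR_BGR2HSV)
print("cols@262",w[262,305:360:2,2]);print("rows@332 v",w[215:320:4,332,2],"s",w[215:320:4,332,1])
for z in(150,165,180,195):
    A=ray(c,332,252,z);B=ray(c,332,290,z);M=ray(c,332,262,z);L=ray(c,319,262,z);Rr=ray(c,345,262,z)
    print(z,[round(float((q-C0)@D),1) for q in(A,B)],"lat",round(float((M-C0)@np.cross(D,[0,0,1])),1),"width of 26px",np.linalg.norm(L-Rr).round(1))
# scene: tail top at panel px (220,100) of 400/180 scale
s=camera_info("scene");u,v=350+220*180/400,100+100*180/400;u2,v2=350+190*.45,100+185*.45
for z in(150,165,180,195):
    X=ray(s,u,v,z)-C0;print("scene tail",z,"s",X@D,"lat",X@np.cross(D,[0,0,1]))
E
```

```text
t 33.27 tcp [585.8 215.1 217.7] xax [-0.347  0.938  0.   ] zax [-0.002 -0.    -1.   ] grip 0.002 F [ 0.3  0.2 -0.9]
s -31.7 lat -1.6 z 217.7
cols@262 [170 170 173 174 176 176 177 135 157 174 177 177 177 176 174 175 173 171
 169 156 114 174 168 166 165 163 163 163]
rows@332 v [141 168 150 175 179  76  78  77  79  88 165 176 175 172 170 173 174 177
 177 151  49  49  49  33  33  34  20] s [ 9 18 20 13 13 23 20 20 19 23 11 13 13 13 15 15 15 14 13 14 10 10 16  0
  8  8 26]
150 [-33.2, -55.9] lat 1.1 width of 26px 14.2
165 [-27.6, -48.6] lat 0.9 width of 26px 13.2
180 [-21.9, -41.3] lat 0.8 width of 26px 12.2
195 [-16.2, -34.1] lat 0.6 width of 26px 11.2
scene tail 150 s 22.179918925117008 lat -15.160158922441838
scene tail 165 s 5.496431312654137 lat -8.9353413975681
scene tail 180 s -11.187056299808765 lat -2.710523872694612
scene tail 195 s -27.870543912271703 lat 3.5142936521789814
```

Call:
{"api": "step_arm", "payload": {
  "increments": [
    {"tx": -0.37, "ty": 0.1, "tz": -0.2, "spin": 0},
    {"tx": -0.37, "ty": 0.1, "tz": -0.2, "spin": 0},
    {"tx": -0.37, "ty": 0.1, "tz": -0.2, "spin": 0},
    {"tx": -0.37, "ty": 0.1, "tz": 0.6, "spin": 0},
    {"tx": -0.37, "ty": 0.1, "tz": 1.7, "spin": 0},
    {"tx": -0.37, "ty": 0.1, "tz": 2.7, "spin": 0},
    {"tx": -0.37, "ty": 0.1, "tz": 3.35, "spin": 0},
    {"tx": -0.37, "ty": 0.1, "tz": 3.43, "spin": 0},
    {"tx": -0.37, "ty": 0.1, "tz": 3.43, "spin": 0}
  ],
  "hand": 50
}}

```text
t: 34.02
tcp_pos: [590.7, 207.1, 131.5]
tcp_rot: [-0.001, 0.572, 0.821, -0.001]
wrist_force: [-0.6, -0.3, 1.2]
grip_width: 0.497
```

Call:
{"api": "step_arm", "payload": {
  "increments": [
    {"tx": 0, "ty": 0, "tz": 0, "spin": 0},
    {"tx": 0, "ty": 0, "tz": 0, "spin": 0},
    {"tx": 0, "ty": 0, "tz": 0, "spin": 0},
    {"tx": 0, "ty": 0, "tz": 0, "spin": 0},
    {"tx": 0, "ty": 0, "tz": 0, "spin": 0}
  ],
  "hand": 0,
  "force": 50
}}

```text
t: 34.43
tcp_pos: [593.3, 208.0, 135.3]
tcp_rot: [0.001, 0.571, 0.821, 0.002]
wrist_force: [0.8, 0.3, 4.2]
grip_width: 0.131
```

Call:
{"api": "step_arm", "payload": {
  "increments": [
    {"tx": 0, "ty": 0, "tz": -0.3, "spin": 0},
    {"tx": 0, "ty": 0, "tz": -0.9, "spin": 0},
    {"tx": 0, "ty": 0, "tz": -1.7, "spin": 0},
    {"tx": 0, "ty": 0, "tz": -2.5, "spin": 0},
    {"tx": 0, "ty": 0, "tz": -3, "spin": 0},
    {"tx": 0, "ty": 0, "tz": -3, "spin": 0}
  ]
}}

```text
t: 34.93
tcp_pos: [593.2, 207.7, 211.9]
tcp_rot: [0.002, 0.572, 0.821, 0.002]
wrist_force: [0.1, 0.1, -1.6]
grip_width: 0.13
```

```bash
python3 - <<'E'
from h import *
sz();a=read_camera("wrist");asc(a[:,:,::-1].copy(),0,400,120,560,(14,6))
b=read_camera("scene");asc(b[:,:,::-1].copy(),110,260,370,520,(5,2))
E
```

```text
t 34.93 tcp [593.2 207.7 211.9] xax [-0.347  0.938 -0.001] zax [ 0.005  0.001 -1.   ] grip 0.13 F [ 0.1  0.1 -1.6]
s -41.2 lat 2.8 z 211.9
  0 ....................dddddddddddddddddddddddddddddd........................
 14 ...................dd..dddddddddddddddddddddddd.Wdd.......................
 28 ..................dd.ddddddddddddddddddddddddddd..dd......................
 42 .................dd.ddddddddddddddddddddddddddddd..dd.....................
 56 ................dd.ddddddddddddddddddddddddddddddd..dd....................
 70 ...............dd.ddddddddddddddddddddddddddddddddd..dd...................
 84 .............ddd.ddddddddddddddddddddd.ddddddddddddd..dd..................
 98 ............WdW.dddddddddddddddddddd......dddddddddddd.dd.................
112 ...........ddW.dddddddddddddddddddd...WW..ddddddddddddd.dd................
126 ..........dd..dddddddddddddddddddddddd.ddddddddddddd...d.dd...............
140 .........dd..ddddddddddddddddddddddddddddddddddddd...W.W..dd..............
154 ..........dd..ddddddddddddddddddddddddddddddddddddd.......dd..............
168 .........
[... 3029 characters left out ...]
dddddddddddddddddddddddddddddddddddddddddddd.ddd............
220 .........ddddddddddddddddddddddddddddddddddddddddddd........dddW...........
225 ..............Wddddddddddddddddddddddddddddddddddddd.........ddW...........
230 ...................dddddddddddddddddddddddddddddddddd.WWddddddW............
235 .......................WdddddddddddddddddddddddddddddddW...................
240 .........................d..ddddddddddddddddddddW..........................
245 ................................Wdddddddd..................................
250 ...........................................................................
255 ...........................................................................
```

The cup is held firmly by the middle of the handle and both walnuts are in the dish. I'll carry the empty cup to the far side of the dish, then press and drag it back so it pivots upright in the grip.

Call:
{"api": "step_arm", "payload": {
  "increments": [
    {"tx": 0.3, "ty": 0, "tz": -0.2, "spin": 0},
    {"tx": 1, "ty": 0, "tz": -0.2, "spin": 0},
    {"tx": 2, "ty": 0, "tz": -0.2, "spin": 0},
    {"tx": 3.2, "ty": 0, "tz": -0.2, "spin": 0},
    {"tx": 4.5, "ty": 0, "tz": -0.2, "spin": 0},
    {"tx": 5.8, "ty": 0, "tz": -0.2, "spin": 0},
    {"tx": 7.1, "ty": 0, "tz": -0.2, "spin": 0},
    {"tx": 8.3, "ty": 0, "tz": -0.2, "spin": 0},
    {"tx": 9.3, "ty": 0, "tz": -0.1, "spin": 0},
    {"tx": 10, "ty": 0, "tz": 0.3, "spin": 0},
    {"tx": 10.24, "ty": 0, "tz": 1, "spin": 0},
    {"tx": 10.24, "ty": 0, "tz": 1.9, "spin": 0},
    {"tx": 10.24, "ty": 0, "tz": 2.7, "spin": 0},
    {"tx": 10.24, "ty": 0, "tz": 3.2, "spin": 0},
    {"tx": 10.24, "ty": 0, "tz": 3.3, "spin": 0},
    {"tx": 10.24, "ty": 0, "tz": 3.3, "spin": 0}
  ]
}}

```text
t: 36.37
tcp_pos: [501.3, 447.2, 126.8]
tcp_rot: [-0.001, 0.571, 0.821, -0.001]
wrist_force: [-3.5, -2.0, 6.8]
grip_width: 0.13
```

Call:
{"api": "step_arm", "payload": {
  "increments": [
    {"tx": 0, "ty": 0, "tz": 0.1, "spin": 0},
    {"tx": -0.1, "ty": 0, "tz": 0.2, "spin": 0},
    {"tx": -0.3, "ty": 0, "tz": 0.25, "spin": 0},
    {"tx": -0.6, "ty": 0, "tz": 0.25, "spin": 0}
  ],
  "force": 20
}}

```text
t: 36.7
tcp_pos: [507.7, 437.9, 126.6]
tcp_rot: [-0.002, 0.571, 0.821, 0.006]
wrist_force: [-2.8, 3.1, 13.4]
grip_width: 0.131
```

```bash
python3 - <<'E'
from h import *
prof();b=read_camera("scene");asc(b[:,:,::-1].copy(),30,240,400,640,(6,3))
E
```

```text
t 36.7 tcp [507.7 437.9 126.6] xax [-0.349  0.937  0.01 ] zax [ 0.003  0.011 -1.   ] grip 0.131 F [-2.8  3.1 13.4]
s 204.4 lat 2.4 z 126.6
col325 [275 273 277 282 289 290 290 286 285 282 278 276 273 284 284 277 267 261
 266 283 291 284 279 275 277 270 270 269 581 593 616 534 270 270 269 270
 391 607 622 622 601 601 616 607 626 605 586 602 597 623]
 30 #...#..#####.......................mmm###########...............................
 36 ##.....#####......................##mmmmmmmmmmmm#...............................
 42 ##.....####.......................#######mmmm###................................
 48 ##.#.............................###############................................
 54 ................................###############..................WWW............
 60 ............................mmm###############...............WWWWWW.............
 66 ...........................##mm.##############...............WWWWWWWW...........
 72 ............................###..############mM.................WWWWWWWW........
 78 ............................####.##########MmmmmMMM...............
[... 1524 characters left out ...]
###.................
192 ddddddddddddddddddddddddddddd.dW..................####...#####..................
198 dddddddddddddddd.....dddddddd.dd.................############...................
204 ddddddddddddddddd....ddddddddddd.................####..###......................
210 dddddddddddddddddddddddddddddddd..................#######.......................
216 dddddddddddddddddddddddddddWdddd.....................####.......................
222 dddddddddddddddddddddddd......WdW...............................................
228 ..ddddddddddddddddddddddd...WdddW...............................................
234 .....Wdddddddddddddddddddddd....................................................
```

```bash
python3 - <<'E'
from h import *
c=camera_info("scene")
for p in[(502,100),(545,130),(581,98),(538,74)]:print("box top corner",p,ray(c,*p,30).round(0))
print("tcp px",proj(c,get_obs()["tcp_pos"]),"foot px",proj(c,C0+130*D+[0,0,20]))
E
```

```text
box top corner (502, 100) [405. 579.  30.]
box top corner (545, 130) [535. 584.  30.]
box top corner (581, 98) [498. 744.  30.]
box top corner (538, 74) [374. 730.  30.]
tcp px (np.float64(499.2639782536742), np.float64(110.34378959379728)) foot px (np.float64(469.0794197583906), np.float64(167.6878634966483))
```

Call:
{"api": "step_arm", "payload": {
  "increments": [
    {"tx": -0.4, "ty": 0, "tz": 0, "spin": 0},
    {"tx": -0.8, "ty": 0, "tz": 0, "spin": 0},
    {"tx": -1.2, "ty": 0, "tz": 0, "spin": 0},
    {"tx": -1.6, "ty": 0, "tz": 0, "spin": 0}
  ],
  "force": 20
}}

```text
t: 37.13
tcp_pos: [522.3, 397.9, 121.3]
tcp_rot: [-0.001, 0.571, 0.821, 0.003]
wrist_force: [0.8, 1.4, 2.7]
grip_width: 0.129
```

```bash
python3 - <<'E'
from h import *
prof();b=read_camera("scene");asc(b[:,:,::-1].copy(),72,200,420,600,(6,3))
E
```

```text
t 37.13 tcp [522.3 397.9 121.3] xax [-0.348  0.938  0.004] zax [ 0.002  0.005 -1.   ] grip 0.129 F [0.8 1.4 2.7]
s 161.7 lat 2.2 z 121.3
col325 [260 260 256 263 271 268 263 249 246 252 263 280 275 265 263 259 262 260
 259 258 254 547 576 585 586 586 566 589 576 281 281 280 281 282 279 280
 282 283 282 281 282 284 425 554 574 575 555 555 554 581]
 72 ..................mmm###############..MM..................WW
 78 ................###mm##############mMMMMMMMM................
 84 .................####.#############mMMMMMMMMMMMM............
 90 ..................#################mMMMMMMMMMMMMMMMM........
 96 ..................#######mm###mMMmm#mmMMMMMMMMMMMMMMMM......
102 ....................####mm###mMmm###mMMMMMMMMMMMMMMMm.......
108 .....................#m#mm#######mmMMMMMMMMMMMMMMMmm........
114 .....................mmmmm##.#mmMMMMMMMMMMMMMMMmmm..........
120 ...................mmm#mmm#.......mMMMMMMMMMMmmm............
126 .................mMMMMmmmmMM..........MMMMMMm...............
132 ................mMMMMMMMMMMMMM...........mm.................
138 ...............mMMMMMMMMMMMMMMm.............................
144 ..............mMMMMMMMMMMMMmmmm.............................
150 .............mmmmmmMMMMMMmmmmmm.............................
156 ............mmmmmmmmmmmmmmmmmm..............................
162 ...ddddddd...mmmmmmmmmmmmmm.................................
168 dd.....d...ddddmmmmmmmmm..........................#.........
174 .ddddddddd.....ddddm...........................#########....
180 dddddddddddddd.....dddW.......................###########...
186 dddddddddddddddddd.....dd...................#..##########...
192 ddddddddddddWddddddddd.dd...................###...#####.....
198 dddddddddd....WddddddddWd.................#####.#######.....
```

The cup is coming back upright under light force. I'll keep going with the foot edge braced against the far outer wall.

Call:
{"api": "step_arm", "payload": {
  "increments": [
    {"tx": -0.4, "ty": 0, "tz": 0.15, "spin": 0},
    {"tx": -0.8, "ty": 0, "tz": 0.25, "spin": 0},
    {"tx": -1.2, "ty": 0, "tz": 0.28, "spin": 0},
    {"tx": -1.6, "ty": 0, "tz": 0.25, "spin": 0},
    {"tx": -2.0, "ty": 0, "tz": 0.22, "spin": 0},
    {"tx": -2.4, "ty": 0, "tz": 0.22, "spin": 0},
    {"tx": -2.8, "ty": 0, "tz": 0.25, "spin": 0},
    {"tx": -3.2, "ty": 0, "tz": 0.3, "spin": 0}
  ],
  "force": 20
}}

```text
t: 37.9
tcp_pos: [549.8, 320.0, 111.0]
tcp_rot: [-0.0, 0.572, 0.821, -0.001]
wrist_force: [-0.2, 2.5, 0.1]
grip_width: 0.129
```

```bash
python3 - <<'E'
from h import *
prof();b=read_camera("scene");asc(b[:,:,::-1].copy(),72,230,390,570,(6,3));a=read_camera("wrist");asc(a[:,:,::-1].copy(),0,400,60,620,(18,8))
E
```

```text
t 37.9 tcp [549.8 320.  111. ] xax [-0.347  0.938 -0.   ] zax [-0.001 -0.001 -1.   ] grip 0.129 F [-0.2  2.5  0.1]
s 79.2 lat 1.0 z 111.0
col325 [204 419 439 437 442 442 440 444 435 428 445 440 434 442 434 441 441 437
 440 447 367 367 378 390 369 365 364 366 365 363 365 365 365 365 366 368
 367 369 368 364 367 369 369 367 365 366 366 367 367 367]
 72 ..........................#mmm###########.......MM..........
 78 .........................###mmmmmmmmmmmm#....MMMMMMMMM......
 84 .........................#########mm####..MMMMMMMMMMMMMMMM..
 90 .........................##############mMMMMMMMMMMMMMMMMMMMM
 96 ....................mmm################MMMMMMMMMMMMMMMMMMMMM
102 ...................##mm###############mMMMMMMMMMMMMMMMMMMMMM
108 ...................###################mMMMMMMMMMMMMMMMMMMMMM
114 ....................####.############m..mMMMMMMMMMMMMMMMMmmm
120 .....................##############..mmmm...mMmMMMMMMMMmmm..
126 .....................#####mMm###....m###........MMMMMMm.....
132 ........................##mmm###m#####.............mm.......
138 .......................mmmmm####
[... 2028 characters left out ...]
dddWdW...................
252 .................dd.ddddddddddddmmmmddddddddddddd.dd..................
270 ................dddddddddddddddmmmmmdddddddddddddd.dd.................
288 ...............ddddddddddddddddmmmmmm...dddddddddddddd................
306 ..............dddddddddddddd##mmmmmmmm##.dddddddddddddd...............
324 ............Wd.dddddddddddd##mmmmmmmmmm##ddddddddd..dddd..............
342 ...........dd..ddddddddddd###mmmmmmmmmm###dddddd.W.....Wd.............
360 ...........dd....#####ddd######mmmmmm######ddd#####.....dd............
378 .............d#################mmmmmm#################dd..............
396 ..........#####################mmmmmm#####################............
```

The tilt is down to about 52° and gravity-stable. I'll lift clear, move out past the wall, and rock the cup upright on its front foot edge.

Call:
{"api": "step_arm", "payload": {
  "increments": [
    {"tx": 0.1, "ty": 0, "tz": -0.8, "spin": 0},
    {"tx": 0.4, "ty": 0, "tz": -1.6, "spin": 0},
    {"tx": 1.0, "ty": 0, "tz": -2, "spin": 0},
    {"tx": 2.0, "ty": 0, "tz": -2, "spin": 0},
    {"tx": 3.0, "ty": 0, "tz": -2, "spin": 0},
    {"tx": 3.8, "ty": 0, "tz": -1.7, "spin": 0},
    {"tx": 4.2, "ty": 0, "tz": -1.2, "spin": 0},
    {"tx": 4.2, "ty": 0, "tz": -0.7, "spin": 0},
    {"tx": 4.2, "ty": 0, "tz": -0.4, "spin": 0},
    {"tx": 4.2, "ty": 0, "tz": -0.25, "spin": 0},
    {"tx": 4.2, "ty": 0, "tz": -0.15, "spin": 0}
  ],
  "force": 30
}}

```text
t: 38.97
tcp_pos: [513.3, 417.3, 113.3]
tcp_rot: [-0.0, 0.572, 0.82, -0.002]
wrist_force: [-0.5, -0.1, -1.2]
grip_width: 0.13
```

```bash
python3 - <<'E'
from h import *
prof();a=read_camera("wrist");asc(a[:,:,::-1].copy(),0,300,60,620,(20,8))
E
```

```text
t 38.97 tcp [513.3 417.3 113.3] xax [-0.345  0.939 -0.002] zax [-0.003 -0.003 -1.   ] grip 0.13 F [-0.5 -0.1 -1.2]
s 183.1 lat 0.5 z 113.3
col325 [270 273 272 269 542 543 550 548 554 554 541 532 549 550 532 535 537 537
 532 537 549 507 436 506 475 432 434 432 430 429 432 431 432 432 432 432
 433 431 433 431 431 431 431 432 430 432 433 433 431 432]
  0 ......................................................................
 20 ......................................................................
 40 ........................mmMMMMMMMMMMMMMMMMMm..........................
 60 ....................mmmmmmMMMMMMMMMMMMMMMMMMMmmm......................
 80 ..................mmmmmmmmmmMMMMMMMMMMMMMMMMmmmmmm....................
100 .................mmmmmmmmmmmMMMMMMMMMMMMMMMMmmmmmmm...................
120 .................mmmmmmmmmmmmMMMMMMMMMMMMMmmmmmmmmm...................
140 ...................mmmmmmmmmmMMMMMMMMMMMMmmmmmmmm.....................
160 ....................mmmmmmmmmMMMMMMMMMMMMmmmmmmm......................
180 ......................mmmmmmMmmmmmmmmmmMmmmmmm........................
200 ........................mmmmmmmmmmmmmmmmmmmm..........................
220 .........................mmmmmmmmmmmmmmmmmm........................###
240 ...........................mmmmmmmmmmmmmm........................#####
260 ..............................mmmmmmmm..........................######
280 ...............................mmmmmm............................#####
```

Call:
{"api": "step_arm", "payload": {
  "increments": [
    {"tx": -0.2, "ty": 0, "tz": 0.15, "spin": 0},
    {"tx": -0.45, "ty": 0, "tz": 0.25, "spin": 0},
    {"tx": -0.75, "ty": 0, "tz": 0.3, "spin": 0},
    {"tx": -1.05, "ty": 0, "tz": 0.4, "spin": 0},
    {"tx": -1.35, "ty": 0, "tz": 0.5, "spin": 0},
    {"tx": -1.65, "ty": 0, "tz": 0.62, "spin": 0}
  ],
  "force": 20
}}

```text
t: 39.57
tcp_pos: [528.8, 380.7, 101.5]
tcp_rot: [-0.0, 0.572, 0.82, 0.002]
wrist_force: [-1.0, 1.4, 4.4]
grip_width: 0.127
```

```bash
python3 - <<'E'
from h import *
prof();a=read_camera("wrist");asc(a[:,:,::-1].copy(),0,300,60,620,(20,8))
E
```

```text
t 39.57 tcp [528.8 380.7 101.5] xax [-0.346  0.938  0.002] zax [ 0.002  0.003 -1.   ] grip 0.127 F [-1.   1.4  4.4]
s 143.4 lat 2.4 z 101.5
col325 [468 516 516 518 519 532 525 527 505 519 508 511 524 500 518 527 514 514
 514 450 449 455 440 442 441 441 441 441 439 442 439 438 439 439 441 439
 441 441 440 443 442 440 440 442 442 440 443 443 441 441]
  0 ............................mMMMMMMMMMmm..............................
 20 ......................mmmmmmMMMMMMMMMMMMMMMMmM........................
 40 ...................mmmmmmmmmMMMMMMMMMMMMMMMmmmmmm.....................
 60 .................mmmmmmmmmmmmmMMMMMMMMMMMMMmmmmmmmm...................
 80 ................mmmmmmmmmmmmmMMMMMMMMMMMMmmmmmmmmmmm..................
100 ................mmmmmmmmmmmmmmmMMMMMMMMMMmmmmmmmmmmm..................
120 .................mmmmmmmmmmmmmmMMMMMMMMMmmmmmmmmmmm...................
140 ...................mmmmmmmmmmmMMMMMMMMMMmmmmmmmmM.....................
160 .....................mMmmmmmmmmmmmmmmmmMmmmmmmm......................#
180 ......................mmmmmmmMMMMMMMMMmmmmmmm......................###
200 ........................mmmmmmmmmmmmmmmmmmm........................###
220 ..........................mmmmmmmmmmmmmmmm.........................###
240 .............................mmmmmmmmmm..............................#
260 ...............................mmmmm..................................
280 ...............................mmmmmm.................................
```

Call:
{"api": "step_arm", "payload": {
  "increments": [
    {"tx": -0.28, "ty": 0, "tz": 0.16, "spin": 0},
    {"tx": -0.56, "ty": 0, "tz": 0.32, "spin": 0},
    {"tx": -0.84, "ty": 0, "tz": 0.5, "spin": 0},
    {"tx": -1.1, "ty": 0, "tz": 0.72, "spin": 0},
    {"tx": -1.35, "ty": 0, "tz": 0.92, "spin": 0},
    {"tx": -1.58, "ty": 0, "tz": 1.15, "spin": 0},
    {"tx": -1.8, "ty": 0, "tz": 1.4, "spin": 0},
    {"tx": -2.0, "ty": 0, "tz": 1.62, "spin": 0}
  ],
  "force": 20
}}

```text
t: 40.33
tcp_pos: [548.2, 332.7, 62.9]
tcp_rot: [0.003, 0.572, 0.82, 0.002]
wrist_force: [1.7, -2.5, 7.8]
grip_width: 0.127
```

```bash
python3 - <<'E'
from h import *
prof();a=read_camera("wrist");asc(a[:,:,::-1].copy(),0,300,60,620,(20,8))
E
```

```text
t 40.33 tcp [548.2 332.7  62.9] xax [-0.345  0.938 -0.003] zax [ 0.007 -0.001 -1.   ] grip 0.127 F [ 1.7 -2.5  7.8]
s 91.6 lat 3.9 z 62.9
col325 [350 350 350 350 354 351 442 436 444 441 449 444 451 441 443 449 448 450
 451 449 455 447 442 442 212 218 435 370 447 448 448 447 448 449 448 446
 449 447 447 451 449 450 451 452 452 453 453 453 454 455]
  0 ........mmmmmmmmmmmmmmmmmmmmmmmmmmmmmmmmmmmmmmmmmmmmmmmmmmmm..........
 20 ........mmmmmmmmmmmmmmmmmmmmmmmmmmmmmmmmmmmmmmmmmmmmmmmmmmmm..........
 40 ........mmmmmmmmmmmmmmmmmmmmmmmmmmmmmmmmmmmmmmmmmmmmmmmmmmm...........
 60 ........mmmmmmmmmmmmmmmmmmmmmmmmmmmmmmmmmmmmmmmmmmmmmmmmmmm...........
 80 .........mmmmmmmmmmmmmmmmmmmmmmmmmmmmmmmmmmmmmmmmmmmmmmmmm............
100 ..........mmmmmmmmmmmmmmmmmmmmmmmmmmmmmmmmmmmmmmmmmmmmmmmm............
120 ............mmmmmmmmmmmmmmmmmmmmmmmmmmmmmmmmmmmmmmmmmmmm..............
140 .............mmmmmmmmmmmmmmmmmmmmmmmmmmmmmmmmmmmmmmmmmm...............
160 ................mmmmmmmmmmmmmmmmmmmmmmmmmmmmmmmmmmmm..................
180 ...................mmmmmmmmmmmmmmmmmmmmmmmmmmmmmm.....................
200 .......................mmmmmmmmmmmmmmmmmmmmmm.........................
220 ...............................mmmmmm.................................
240 ...............................mmmmmm.................................
260 ................dddddddddddddddmmmmmmdddddddddddddd...................
280 ...............dd.dddddddddddddmmmmmmdddddddddddddddd.................
```

Nearly upright. Lower the last ~20 mm.

Call:
{"api": "step_arm", "payload": {
  "increments": [
    {"tx": -0.12, "ty": 0, "tz": 0.2, "spin": 0},
    {"tx": -0.22, "ty": 0, "tz": 0.4, "spin": 0},
    {"tx": -0.3, "ty": 0, "tz": 0.6, "spin": 0},
    {"tx": -0.35, "ty": 0, "tz": 0.75, "spin": 0},
    {"tx": -0.38, "ty": 0, "tz": 0.85, "spin": 0},
    {"tx": -0.38, "ty": 0, "tz": 0.85, "spin": 0}
  ],
  "force": 20
}}

```text
t: 40.93
tcp_pos: [550.4, 323.3, 39.8]
tcp_rot: [0.002, 0.572, 0.82, 0.0]
wrist_force: [0.7, -4.4, 4.9]
grip_width: 0.127
```

```bash
python3 - <<'E'
from h import *
prof();a=read_camera("wrist");asc(a[:,:,::-1].copy(),0,300,60,620,(20,8))
E
```

```text
t 40.93 tcp [550.4 323.3  39.8] xax [-0.345  0.939 -0.004] zax [ 0.004 -0.002 -1.   ] grip 0.127 F [ 0.7 -4.4  4.9]
s 82.0 lat 2.8 z 39.8
col325 [445 432 428 434 429 441 437 446 442 437 444 444 451 445 444 450 447 448
 445 437 445 440 218 220 221 218 220 218 220 221 218 447 447 446 445 448
 445 446 444 444 444 444 444 444 444 441 442 441 441 438]
  0 ...mmmmmmmmmmmmmmmmmmmmmmmmmmmmmmmmmmmmmmmmmmmmmmmmmmmmmmmmmmmmmm.....
 20 ...mmmmmmmmmmmmmmmmmmmmmmmmmmmmmmmmmmmmmmmmmmmmmmmmmmmmmmmmmmmmmm.....
 40 ....mmmmmmmmmmmmmmmmmmmmmmmmmmmmmmmmmmmmmmmmmmmmmmmmmmmmmmmmmmmmm.....
 60 ....mmmmmmmmmmmmmmmmmmmmmmmmmmmmmmmmmmmmmmmmmmmmmmmmmmmmmmmmmmmm......
 80 .....mmmmmmmmmmmmmmmmmmmmmmmmmmmmmmmmmmmmmmmmmmmmmmmmmmmmmmmmmm.......
100 ......mmmmmmmmmmmmmmmmmmmmmmmmmmmmmmmmmmmmmmmmmmmmmmmmmmmmmmmm........
120 .......mmmmmmmmmmmmmmmmmmmmmmmmmmmmmmmmmmmmmmmmmmmmmmmmmmmmmm.........
140 .........mmmmmmmmmmmmmmmmmmmmmmmmmmmmmmmmmmmmmmmmmmmmmmmmmmm..........
160 ..........mmmmmmmmmmmmmmmmmmmmmmmmmmmmmmmmmmmmmmmmmmmmmmmm............
180 .............mmmmmmmmmmmmmmmmmmmmmmmmmmmmmmmmmmmmmmmmmmm..............
200 ...............mmmmmmmmmmmmmmmmmmmmmmmmmmmmmmmmmmmmmm.................
220 ...................mmmmmmmmmmmmmmmmmmmmmmmmmmmmmm.....................
240 ........................dmmmmmmmmmmmmmmmmmmm..........................
260 ..............dddddddddddddddddmmmmmmddddddddddddddddd................
280 ............ddd.dddddddddddddddmmmmmmdddddddddddddd.ddd...............
```

Near rim and floor edge match the level view. I'll release, rise and check.

Call:
{"api": "step_arm", "payload": {
  "increments": [
    {"tx": 0, "ty": 0, "tz": -0.1, "spin": 0},
    {"tx": 0, "ty": 0, "tz": -0.1, "spin": 0},
    {"tx": 0, "ty": 0, "tz": -0.1, "spin": 0},
    {"tx": 0, "ty": 0, "tz": -0.1, "spin": 0},
    {"tx": 0, "ty": 0, "tz": -0.8, "spin": 0},
    {"tx": 0, "ty": 0, "tz": -2, "spin": 0},
    {"tx": -1, "ty": 0, "tz": -4, "spin": 0},
    {"tx": -2, "ty": 0, "tz": -6, "spin": 0},
    {"tx": -2, "ty": 0, "tz": -8, "spin": 0},
    {"tx": -2, "ty": 0, "tz": -8, "spin": 0},
    {"tx": -2, "ty": 0, "tz": -8, "spin": 0}
  ],
  "hand": 50
}}

```text
t: 41.95
tcp_pos: [569.3, 278.1, 248.1]
tcp_rot: [0.005, 0.572, 0.82, 0.006]
wrist_force: [-0.1, -0.4, 0.9]
grip_width: 0.5
```

```bash
python3 - <<'E'
from h import *
sz();c=camera_info("wrist");a=read_camera("wrist");asc(a[:,:,::-1].copy(),0,480,60,620,(14,6))
w=cv2.cvtColor(a,cv2.COLOR_RGB2HSV);m=(w[:,:,1]<55).astype(np.uint8);m[300:]=0
k,l,s,ce=cv2.connectedComponentsWithStats(m);i=1+np.argmax(s[1:,4]);print(s[i],ce[i])
q=s[i];print("cup approx s", (ray(c,q[0]+q[2]/2,q[1]+q[2]/2,78)-C0)@D)
b=read_camera("scene");asc(b[:,:,::-1].copy(),90,250,385,580,(5,2))
E
```

```text
t 41.95 tcp [569.3 278.1 248.1] xax [-0.346  0.938 -0.001] zax [ 0.014  0.005 -1.   ] grip 0.5 F [-0.1 -0.4  0.9]
s 33.1 lat 4.8 z 248.1
  0 ...............................MmmmmmmmmMMMMMMMMmmmmmmmmM....................#####.###########
 14 ...............................mmmmmmmMMMMMMMMMMMMmmmmmmm...................#####.############
 28 ...............................MmmmmmmMMMMMMMMMMMMmmmmmmM..................######.############
 42 ................................mmmmmmMMMMMMMMMMMMmmmmmm..................#######.############
 56 ................................mmmmmmmMMMMMMMMMMmmmmmmm...................#######..#########.
 70 ..................................MmmmmmmMMMMMMmmmmmmM.......................###########......
 84 ....................................MmmmmmmmmmmmmmmM..........................................
 98 ........................................mMMmmMMm..............................................
112 ...............................ddddddddddddMMmddddddddddW.....................................
126 ..............................dd.ddddddddddMMmddddddddd.dd..........
[... 5189 characters left out ...]
dddddddddddddddddddddddddddddddddddd.ddW.............................#######......
220 ..WdddddddddddddddddddddddddddddddddddddddddW......W.ddd..........................................
225 .......ddddddddddddddddddddddddddddddddddddd.........Wdd..........................................
230 ...........Wdddddddddddddddddddddddddddddddddd.Wddddddd...........................................
235 ................dddddddddddddddddddddddddddddddW..................................................
240 ....................WdddddddddddddddddddW.........................................................
245 .........................ddddddddW..d.............................................................
```

```bash
python3 - <<'E'
from h import *
from scipy.optimize import least_squares
n="scene";c=camera_info(n);a=read_camera(n);w=cv2.cvtColor(a,cv2.COLOR_RGB2HSV);m=(w[:,:,1]<60).astype(np.uint8);m[:122]=0;m[200:]=0;m[:,:445]=0;m[:,512:]=0
ys,xs=np.nonzero(m);print("mask bbox",xs.min(),xs.max(),ys.min(),ys.max(),m.sum())
def pred(s,lat,th):
    t=np.radians(th);L=np.cross(D,[0,0,1]);P=[]
    for z,r in((78,54),(0,35)):
        for f in np.linspace(0,2*np.pi,60):
            x=r*np.cos(f)+35;h=z   # tilt about front foot edge
            P.append(proj(c,C0+(s-35)*D+lat*L+(x*np.cos(t)-h*np.sin(t))*D+(h*np.cos(t)+x*np.sin(t))*np.array([0,0,1])+r*np.sin(f)*L))
    return np.array(P)
obs_=np.array([xs.max(),ys.min()])
for th in(0,10,20):
  for s in(165,172,180):
    q=pred(s,3,th);print(th,s,"xmin,xmax,ymin,ymax",q[:,0].min().round(),q[:,0].max().round(),q[:,1].min().round(),q[:,1].max().round())
# walnuts + handle in wrist
cw=camera_info("wrist")
for u,v in((60+48*6,196),(60+59*6,226)):
    X=ray(cw,u,v,22)-C0;print("walnut s,lat",X@D,X@np.cross(D,[0,0,1]))
o,R=st()
aw=read_camera("wrist");ww=cv2.cvtColor(aw,cv2.COLOR_RGB2HSV);mm=(ww[:,:,1]<55)
r=[int(np.ptp(np.nonzero(mm[y,200:440])[0])) for y in range(0,100,6)];print("rim widths",r)
for k in(165,172,180):
    print(k,[tuple(np.round(proj(cw,C0+(k+54*np.cos(f))*D+(3+54*np.sin(f))*np.cross(D,[0,0,1])+[0,0,78]))) for f in(np.pi,np.pi/2,-np.pi/2)],"tail",proj(cw,C0+(k-130)*D+3*np.cross(D,[0,0,1])+[0,0,72]))
E
```

```text
mask bbox 451 511 123 185 2284
0 165 xmin,xmax,ymin,ymax 458.0 512.0 122.0 178.0
0 172 xmin,xmax,ymin,ymax 460.0 513.0 120.0 176.0
0 180 xmin,xmax,ymin,ymax 462.0 515.0 118.0 174.0
10 165 xmin,xmax,ymin,ymax 455.0 510.0 120.0 177.0
10 172 xmin,xmax,ymin,ymax 457.0 511.0 119.0 175.0
10 180 xmin,xmax,ymin,ymax 458.0 513.0 117.0 173.0
20 165 xmin,xmax,ymin,ymax 451.0 507.0 121.0 177.0
20 172 xmin,xmax,ymin,ymax 453.0 509.0 119.0 175.0
20 180 xmin,xmax,ymin,ymax 455.0 510.0 117.0 173.0
walnut s,lat 29.715411112095065 20.291189282468558
walnut s,lat 1.8972285815340832 80.68443965636129
t 42.1 tcp [566.  278.3 238.4] xax [-0.347  0.938  0.   ] zax [ 0.001  0.    -1.   ] grip 0.503 F [ 0.1  0.  -0. ]
rim widths [160, 161, 161, 161, 160, 159, 157, 153, 149, 145, 138, 131, 123, 113, 101, 85, 67]
165 [(np.float64(329.0), np.float64(100.0)), (np.float64(411.0), np.float64(14.0)), (np.float64(247.0), np.float64(14.0))] tail (np.float64(328.6843961137994), np.float64(203.91294122906334))
172 [(np.float64(329.0), np.float64(89.0)), (np.float64(412.0), np.float64(2.0)), (np.float64(246.0), np.float64(2.0))] tail (np.float64(328.6976635888569), np.float64(194.99144204408407))
180 [(np.float64(329.0), np.float64(77.0)), (np.float64(413.0), np.float64(-12.0)), (np.float64(245.0), np.float64(-12.0))] tail (np.float64(328.7130507763627), np.float64(184.64457648027326))
```

The cup stands upright at s≈165 mm, with its foot 26 mm clear of the dish wall. It is empty, both walnuts are inside the dish, and the gripper is clear. Handing in.

```bash
python3 -c "
from h import *
print(get_obs()['t'],close_job())"
```

```text
the job is handed in; nothing more can be done
42.15 None
```

Both walnuts are in the dish, and the empty cup is standing upright and released on the counter beside it. I handed the job in at 42.2 s of the 61 s limit.

**How it was done:** The moves allow no tilting of the tool. I tipped the cup by gripping its handle lightly and rolling the cup over the dish's near wall, so the handle turned between the pads. I stood it up again by pressing and dragging it on the counter and against the dish's far outer wall.

**What did not go as planned:**
- **Dropped cup:** The handle tip slipped out of the pads twice while pouring. The first time, one walnut was in the dish and the cup landed upright on the counter with the other still inside. The second time, the cup fell across the dish wall after the second walnut was out.
- **Rim grip:** After the first drop the handle was out of reach. I moved the cup once by its rim, then took it by the handle again for the second pour.

**Last checks:**
- **Cup:** The pictures match an upright cup about 165 mm from the dish centre. Its foot is about 26 mm clear of the dish wall, and the end of its handle overhangs the dish.
- **Walnuts:** Both lie inside the dish, about 36 mm and 81 mm from its centre.
- **Gripper:** It is open and well above the cup, and the wrist force reads about 0 N.
- **Forces:** The highest wrist force I read was about 45 N, while setting the cup down by its rim, and it acted through the fingers. I only read forces at the end of each move, so a brief higher peak could have been missed.
- **How I checked:** I had used up my picture views, so these last checks come from pixel measurements and not from looking at a picture.

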